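# Heft the stacked ramekins, load the full ones and start the slow cooker

## Robot

A 7-joint arm with a two-finger parallel gripper is mounted at the origin on the work surface. World frame = base frame: x ahead of the robot, y to its left, z up, the work surface at z = 0. Lengths are in m, angles in rad, forces in N, time in s.
With the tool pointing down it reaches from about 0.425 to 0.875 m from the base axis. Payload 8.4 kg.
Tool frame: the origin (TCP) lies on the front face of the gripper's body, between the roots of the fingers; the fingertips stand ahead of it and the grasp point (between the pads) lies 54 mm ahead of it (ctrl.tip_extent is the y of the fingertips in the tool frame, in m); y points along the fingers, z is the direction in which the jaws open and shut, and the axes are right-handed (so a half turn about y gives the same grasp; the last joint's range is limited). The gripper opens to 85 mm and grips with 20 to 120 N. Pads are 22 mm wide; open, the fingers measure 114 mm over their backs; the gripper's body (76 mm by 85 mm) begins 54 mm behind the grasp point. The pads swing forward as they close: fully open they stand 13 mm farther back than shut.
Start: joints at [1.071, 0.333, 0.04, 1.465, -0.013, 1.343, -0.059], TCP at [0.254, -0.598, 0.304] pointing down, gripper open.
Joint ranges: [-2.58, 2.58], [-0.38, 2.09], [-1.3, 1.39], [0.25, 2.4], [-1.5, 4.64], [0.08, 2.09], [-2.65, 2.65]. Speed limits (rad/s): [2.22, 2.22, 2.79, 2.79, 3.14, 3.14, 3.14].

## Interface

Orientations are given as a 3x3 rotation matrix whose columns are the frame's x, y, z axes.
In Python, from rig import ctrl gives the robot as it stands.
- The arm moves only by the tool apply_moves, never from a script. Its argument "series" is a list of rows, each an object of numbers: "dx", "dy", "dz": the shift along the tool's x, y, z in cm; "wx", "wy", "wz": the turn, a rotation vector about the tool's x, y, z in rad; "hand": the finger opening in cm, from 0 to 8.54. In form: [{"dx": .., "dy": .., "dz": .., "wx": .., "wy": .., "wz": .., "hand": ..}, ...]. A call has 1 to 10 rows; each row shifts and turns the commanded pose from where the row before left it, along the tool's axes as they then stand; what a row does not reach is not made up. A row lasts 1/8 s, in which the tool goes at most 62.5 mm and 10.7 degrees, less where a joint would pass 70% of its speed; a pose out of reach is approached as far as the arm can. A call with a gripper value outside its range is refused whole. The fingers move at their own pace and stop on an object; "force" is the grip in N (left out, the last holds). Time passes only in rows, so rows that do not move let the fingers close. It gives the time, the measured TCP pose, the force and the opening at its end, in the units of the state.
- ctrl.state(): the state, without advancing time (a new reading comes with each control period).
- ctrl.snapshot(name): name is "scene" or "top" or "wrist"; returns the picture (420x560x3 uint8, blue, green, red); there is no depth.
- ctrl.get_calibration(name): a dict with "fx", "fy", "cx", "cy" (pixels), "xyz" and "orientation" of the camera in the world; the wrist camera has in their place "T_tool_cam" (4x4, takes a point from camera to tool coordinates, whose origin is the TCP and whose axes are the tool frame's). Camera axes: x right, y down, z forward; pixel columns grow to the right and rows downward; lengths in m; the calibration is good to about 2 mm. A picture is of the moment at which its call begins: read the wrist's pose just before it. get_calibration takes no time and is no camera call.
- ctrl.close_job(): hands the job in, once; it reports no verdict.
Trained networks look in the newest picture that a camera, given by its name, has taken for a name from the list of things; names that differ only in an ending like _2 or _b are one class to them, and where a whole thing is asked for, a point or a joint stands for the part that bears it (a point fixed in the world has none). Each returns a list of dicts, best first, with "p" (0 to 1); they miss things now and then, are a little off and sometimes report something else, mostly with a low value. They report only what shows in the picture. A call takes as long as a camera call. They do not tell look-alikes from the thing itself.
- ctrl.trace(camera, label): "region" (420x560 bool, what is visible of it).
- ctrl.mark_of(camera, label): "point" ([x, y, z] in m, in the coordinates of the camera as it stood for that picture, good to about 4 mm: a listed point, or the origin of a listed thing).
The state is a dict: "time": time; "joint_positions": joint angles; "joint_vel": joint speeds; "joint_efforts": joint torques, N m; "tool_pos": TCP position; "orientation": TCP orientation; "contact_force": force on the tool from outside, world axes, zero at the start; "wrist_torque": the same for the moment, N m; "opening": finger opening in m.
Only numpy, scipy, OpenCV 4.12 (cv2) and the standard library are available. Lean on these libraries where they do the work, as an engineer would, in place of code of your own. Each camera call takes 0.05 s, during which the arm holds its last target.

## Task

The small lidded ramekins standing and stacked on the counter all look alike, but some are full of pudding and the rest are empty: take them off their piles and heft each one to find out. Set every full one down, without dropping it, upright on the floor of the slow cooker's crock, and every empty one likewise upright on the floor of the loaf pan for the sink. When all are sorted, press the slow cooker's timer button down as far as it goes and let it go; leave the glass stopper, the mug and the pepper jar where they are.

Things in the scene. Friction and masses are not known exactly. Their poses are not given: they have to be found in the camera images.
- ramekin_1: one of up to six outwardly alike white lidded ramekins, some full, some empty: an upright cylinder 58 mm in diameter, 50 mm high over its flat grey lid (never comes off); origin at the centre of its underside. Stands on the counter or on top of another (two high at most). Empty 90 to 115 g, full 250 to 325 g. Absent (None) in some starts. Grip across the diameter near the lid
- ramekin_2: one of up to six outwardly alike white lidded ramekins, some full, some empty: an upright cylinder 58 mm in diameter, 50 mm high over its flat grey lid (never comes off); origin at the centre of its underside. Stands on the counter or on top of another (two high at most). Empty 90 to 115 g, full 250 to 325 g. Absent (None) in some starts. Grip across the diameter near the lid
- ramekin_3: one of up to six outwardly alike white lidded ramekins, some full, some empty: an upright cylinder 58 mm in diameter, 50 mm high over its flat grey lid (never comes off); origin at the centre of its underside. Stands on the counter or on top of another (two high at most). Empty 90 to 115 g, full 250 to 325 g. Absent (None) in some starts. Grip across the diameter near the lid
- ramekin_4: one of up to six outwardly alike white lidded ramekins, some full, some empty: an upright cylinder 58 mm in diameter, 50 mm high over its flat grey lid (never comes off); origin at the centre of its underside. Stands on the counter or on top of another (two high at most). Empty 90 to 115 g, full 250 to 325 g. Absent (None) in some starts. Grip across the diameter near the lid
- ramekin_5: one of up to six outwardly alike white lidded ramekins, some full, some empty: an upright cylinder 58 mm in diameter, 50 mm high over its flat grey lid (never comes off); origin at the centre of its underside. Stands on the counter or on top of another (two high at most). Empty 90 to 115 g, full 250 to 325 g. Absent (None) in some starts. Grip across the diameter near the lid
- ramekin_6: one of up to six outwardly alike white lidded ramekins, some full, some empty: an upright cylinder 58 mm in diameter, 50 mm high over its flat grey lid (never comes off); origin at the centre of its underside. Stands on the counter or on top of another (two high at most). Empty 90 to 115 g, full 250 to 325 g. Absent (None) in some starts. Grip across the diameter near the lid
- loaf_pan: open aluminium loaf pan, loose on the counter: outside 236 mm long (its x) by 130 mm wide (its y) by 65 mm high, walls and floor 4 mm thick, inside 228 by 122 mm, straight walls, rolled rim jutting out 6 mm; origin at the centre of its underside. Holds three ramekins in a row along its length
- pan_floor (a point): centre of the loaf pan's inner floor, 4 mm above its underside, axes as the pan's
- cooker: round steel slow cooker, lid off, fixed: 250 mm in diameter, rim 160 mm high; the dark crock inside is 206 mm across at its floor (70 mm above the counter), 216 mm at the mouth. Lug handles on its y sides reach 140 mm from the axis. A console 85 mm wide sticks out on its -x side to 190 mm from the axis, top 61 mm high. Origin at the centre of its underside. Holds three ramekins in a ring
- crock_floor (a point): centre of the crock's inner floor, axes as the cooker's
- crock_mouth (a point): centre of the cooker's open mouth, at rim height
- timer_top (a point): centre of the top of the timer button, a round push button 28 mm in diameter on top of the console; it is pressed straight down
- timer (a joint): how far the timer button is pressed, m: 0 up, 0.006 fully down (about 5 N); it springs back when let go
- stopper: glass carafe stopper, 32 mm in diameter and 50 mm high, standing among the ramekins; origin at the centre of its underside; leave it alone
- mug: blue ceramic mug, 80 mm in diameter and 90 mm high, behind the ramekins; leave it alone
- pepper: dark pepper jar, 44 mm in diameter and 100 mm high, behind the ramekins; leave it alone
There are look-alikes about, which are no part of the job. Leave any orange look-alike of the ramekin_1 alone. Leave any pink look-alike of the ramekin_6 alone.

How it is judged:
By the outcome, as a careful person would: the job done as asked, in the order asked, and still so for the second after the job is handed in, with the robot touching nothing.
Of ramekin_4, ramekin_5, ramekin_6 only 1 to 3 are there at a start; the rules pass over those that are not, and their reading is None.
At some moment in a run one of loaf_pan, ramekin_3, ramekin_6 may be knocked a few centimetres aside while the robot is not near it.
It also fails if it takes over 210 s, if anything falls off the work surface, if the arm or the gripper's body presses on something with over 40 N, if the wrist force passes 120 N, or if a joint passes its speed limit or range.

## Working session

There is one attempt and no reset: what is moved stays moved. The work goes in short steps, Python scripts to look and compute and a tool call to move; the robot and the scene stay as the last step left them, time stands still between calls to the robot, and variables do not carry over. Pictures are saved under pics/ and viewed, and the job is handed in when it is done.

Besides the shell and the picture viewer there is one more tool, called after "Request:" by a JSON object that holds its "name" and its "arguments", one argument or row to a line. apply_moves: Moves the arm, as the interface text tells. Its arguments: {"type":"object","properties":{"series":{"type":"array"},"force":{"type":"number"}},"required":["series"]}

```bash
ls; mkdir -p pics; cat > h.py <<'E'
import numpy as np, cv2
from rig import ctrl
def cam(n):
    c=ctrl.get_calibration(n)
    return c
def T_cam(n,st=None):
    c=cam(n); T=np.eye(4)
    if n=='wrist':
        st=st or ctrl.state()
        W=np.eye(4);W[:3,:3]=np.array(st['orientation']);W[:3,3]=st['tool_pos']
        return W@np.array(c['T_tool_cam'])
    T[:3,:3]=np.array(c['orientation']);T[:3,3]=c['xyz'];return T
def pix2plane(n,u,v,z,st=None):
    c=cam(n);T=T_cam(n,st)
    d=T[:3,:3]@np.array([(u-c['cx'])/c['fx'],(v-c['cy'])/c['fy'],1]);o=T[:3,3]
    return o+d*(z-o[2])/d[2]
def proj(n,p,st=None):
    c=cam(n);T=T_cam(n,st);q=T[:3,:3].T@(np.array(p)-T[:3,3])
    return np.array([c['fx']*q[0]/q[2]+c['cx'],c['fy']*q[1]/q[2]+c['cy']])
def marks(n,label,st=None):
    T=T_cam(n,st);out=[]
    for m in ctrl.mark_of(n,label):
        p=T@np.append(m['point'],1);out.append((round(m['p'],2),p[:3].round(4),proj(n,p[:3],st).round(0)))
    return out
E
python3 - <<'E'
from h import *
np.set_printoptions(suppress=True,precision=4)
s=ctrl.state();print({k:np.round(v,4) for k,v in s.items()},ctrl.tip_extent)
for n in ['scene','top','wrist']:
    c=cam(n);print(n,{k:np.round(v,3).tolist() for k,v in c.items()})
    cv2.imwrite(f'pics/{n}0.png',ctrl.snapshot(n))
for n in ['scene','top']:
  for l in ['ramekin_1','loaf_pan','cooker','timer_top','stopper','mug','pepper','pan_floor','crock_floor']:
    for m in marks(n,l): print(n,l,*m)
E
```

```text
pics
{'time': np.float64(0.0), 'joint_positions': array([ 1.0708,  0.3339,  0.0399,  1.4663, -0.0134,  1.3433, -0.0585]), 'joint_vel': array([ 0.0001, -0.0005, -0.001 , -0.001 , -0.0005, -0.0022, -0.0002]), 'joint_efforts': array([ -0.0022, -65.8543,   1.3644, -40.5568,   0.0167,   0.0124,
        -0.    ]), 'tool_pos': array([ 0.2534, -0.5982,  0.303 ]), 'orientation': array([[-0.9208, -0.0007,  0.3901],
       [-0.3901,  0.0014, -0.9208],
       [ 0.0001, -1.    , -0.0016]]), 'contact_force': array([-0.7251,  0.27  , -0.4653]), 'wrist_torque': array([0.0179, 0.0303, 0.0288]), 'opening': np.float64(0.0857)} 0.0726
scene {'fx': 529.955, 'fy': 529.955, 'cx': 278.903, 'cy': 212.285, 'xyz': [1.176, -0.444, 0.888], 'orientation': [[0.584, 0.561, -0.587], [0.812, -0.415, 0.411], [-0.013, -0.716, -0.698]]}
top {'fx': 409.725, 'fy': 409.725, 'cx': 269.724, 'cy': 217.496, 'xyz': [0.401, 0.02, 1.071], 'orientation': [[0.021, -0.988, 0.152], [-0.999, -0.027, -0.035], [0.038, -0.151, -0.988]]}
wrist {'fx': 303.917, 'fy': 303.917, 'cx': 278.655, 'cy': 207.418, 'T_tool_cam': [[0.001, 0.963, 0.27,
[... 1267 characters left out ...]
6238 0.0779 0.0023] [234. 195.]
top ramekin_1 0.81 [ 0.5162  0.1691 -0.0004] [198. 234.]
top ramekin_1 0.76 [ 0.4434 -0.0689  0.0552] [290. 264.]
top ramekin_1 0.71 [ 0.4328  0.0706 -0.0001] [235. 267.]
top ramekin_1 0.6 [ 0.445  -0.0673  0.0032] [288. 264.]
top loaf_pan 0.84 [ 0.524   0.3173 -0.0012] [141. 230.]
top cooker 0.69 [ 0.5499 -0.2983 -0.0002] [375. 226.]
top stopper 0.43 [ 0.5268 -0.0048 -0.003 ] [264. 232.]
top mug 0.91 [ 0.7845  0.023  -0.    ] [257. 138.]
top pepper 0.92 [ 0.7629 -0.1119 -0.0013] [306. 147.]
top pan_floor 0.85 [0.5258 0.3079 0.0076] [144. 229.]
top crock_floor 0.78 [ 0.5497 -0.3038  0.07  ] [385. 223.]
top crock_floor 0.38 [ 0.4453 -0.0659  0.0023] [287. 264.]
```

View pics/scene0.png

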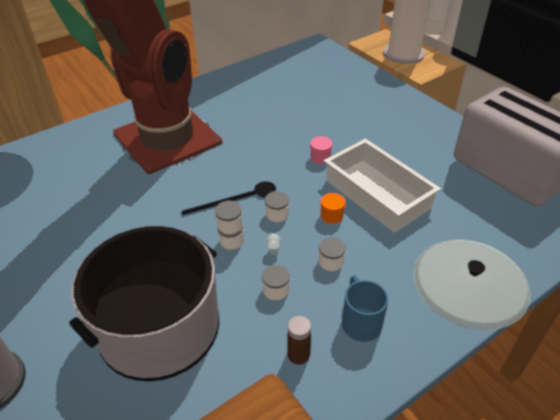

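View pics/top0.png

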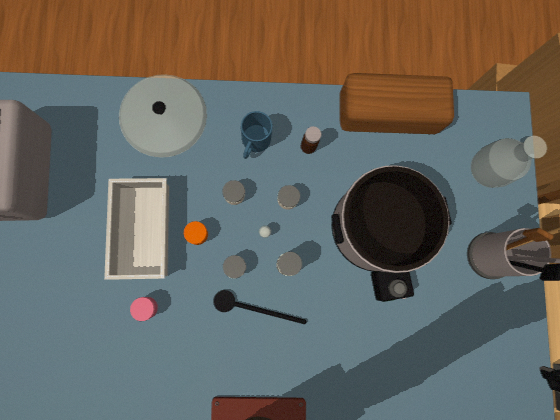

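View pics/wrist0.png

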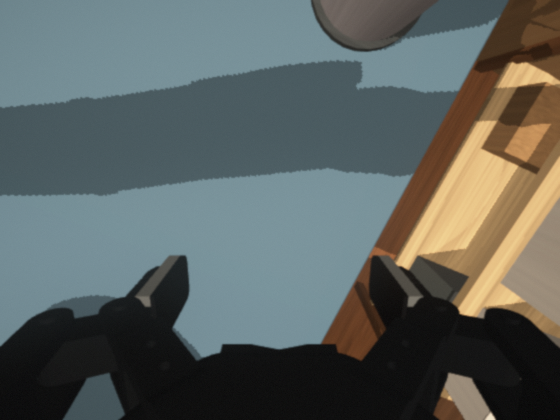

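The picture shows five white, grey-lidded ramekins. In the top view there is a two-high stack at (290,264), and singles at (287,200), (234,195) and (235,267). The orange one at (197,233) and the pink one at (143,308) are look-alikes, so I'll leave those two alone. The stopper is at (264,232). I'll enlarge a crop to confirm, then start with the top of the stack.

```bash
cat >> h.py <<'E'
from scipy.spatial.transform import Rotation as Rn
np.set_printoptions(suppress=True,precision=4)
def plan(x,y,z,deg=-90,st=None):
    """TCP target; prints total tool-axis rotation then translation (after rotation)"""
    st=st or ctrl.state();R=np.array(st['orientation']);p=np.array(st['tool_pos'])
    a=np.radians(deg);zt=np.array([np.cos(a),np.sin(a),0]);yt=np.array([0,0,-1.]);Rt=np.c_[np.cross(yt,zt),yt,zt]
    w=Rn.from_matrix(R.T@Rt).as_rotvec();d=Rt.T@(np.array([x,y,z])-p)*100
    print('rot',w.round(4),'n>=%.1f'%(np.linalg.norm(w)/np.radians(10.7)),' shift cm',d.round(2),'n>=%.1f'%(np.linalg.norm(d)/6.25))
def show():
    s=ctrl.state();print('t %.2f'%s['time'],'tcp',np.round(s['tool_pos'],4),'F',np.round(s['contact_force'],2),'open %.4f'%s['opening'],'tip',ctrl.tip_extent)
E
python3 - <<'E'
from h import *
t=cv2.imread('pics/top0.png')[150:340,90:320];s=cv2.imread('pics/scene0.png')[130:320,170:400]
cv2.imwrite('pics/crop0.png',np.hstack([cv2.resize(t,None,fx=1.7,fy=1.7),cv2.resize(s,None,fx=1.7,fy=1.7)]))
plan(0.442,-0.066,0.30,-90)
E
```

```text
rot [0.     0.4007 0.    ] n>=2.1  shift cm [-18.84   0.39 -53.25] n>=9.0
```

View pics/crop0.png

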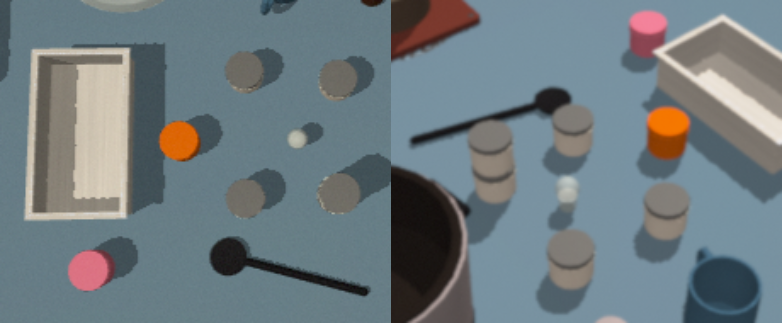

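The crop confirms it. Five grey-lidded white ones, with the stack at top-view (290,264); the orange and pink ones are plainly different.

Request:
{"name": "apply_moves", "arguments": {
  "series": [
    {"wy": 0.14, "hand": 8.5},
    {"wy": 0.13},
    {"wy": 0.13},
    {"dx": -2.7, "dz": -7.6},
    {"dx": -2.7, "dz": -7.6},
    {"dx": -2.7, "dz": -7.6},
    {"dx": -2.7, "dz": -7.6},
    {"dx": -2.7, "dz": -7.6},
    {"dx": -2.7, "dz": -7.6},
    {"dx": -2.7, "dz": -7.6}
  ],
  "force": 40
}}

```text
validation failed for argument at $.se...
```

Request:
{"name": "apply_moves", "arguments": {
  "series": [
    {"dx": 0, "dy": 0, "dz": 0, "wx": 0, "wy": 0.14, "wz": 0, "hand": 8.5},
    {"dx": 0, "dy": 0, "dz": 0, "wx": 0, "wy": 0.13, "wz": 0, "hand": 8.5},
    {"dx": 0, "dy": 0, "dz": 0, "wx": 0, "wy": 0.13, "wz": 0, "hand": 8.5},
    {"dx": -2, "dy": 0, "dz": -5.8, "wx": 0, "wy": 0, "wz": 0, "hand": 8.5},
    {"dx": -2, "dy": 0, "dz": -5.8, "wx": 0, "wy": 0, "wz": 0, "hand": 8.5},
    {"dx": -2, "dy": 0, "dz": -5.8, "wx": 0, "wy": 0, "wz": 0, "hand": 8.5},
    {"dx": -2, "dy": 0, "dz": -5.8, "wx": 0, "wy": 0, "wz": 0, "hand": 8.5},
    {"dx": -2, "dy": 0, "dz": -5.8, "wx": 0, "wy": 0, "wz": 0, "hand": 8.5},
    {"dx": -2, "dy": 0, "dz": -5.8, "wx": 0, "wy": 0, "wz": 0, "hand": 8.5},
    {"dx": -2, "dy": 0, "dz": -5.8, "wx": 0, "wy": 0, "wz": 0, "hand": 8.5}
  ],
  "force": 40
}}

```text
time: 2.3
tool_pos: [0.3936, -0.1904, 0.3043]
orientation: [[-1.0, 0.001, 0.001], [-0.001, -0.001, -1.0], [-0.001, -1.0, 0.001]]
contact_force: [1.1, -0.1, -0.1]
opening: 0.0851
```

```bash
python3 - <<'E'
from h import *
show();plan(0.442,-0.066,0.30,-90)
E
```

```text
t 2.30 tcp [ 0.3936 -0.1904  0.3043] F [ 1.08 -0.09 -0.11] open 0.0851 tip 0.0726
rot [-0.0007  0.0007 -0.0009] n>=0.0  shift cm [ -4.84   0.43 -12.44] n>=2.1
```

Request:
{"name": "apply_moves", "arguments": {
  "series": [
    {"dx": -1.5, "dy": 0, "dz": -3.9, "wx": 0, "wy": 0, "wz": 0, "hand": 8.5},
    {"dx": -1.5, "dy": 0, "dz": -3.9, "wx": 0, "wy": 0, "wz": 0, "hand": 8.5},
    {"dx": -1.5, "dy": 0, "dz": -3.9, "wx": 0, "wy": 0, "wz": 0, "hand": 8.5},
    {"dx": 0, "dy": 0, "dz": 0, "wx": 0, "wy": 0, "wz": 0, "hand": 8.5},
    {"dx": 0, "dy": 0, "dz": 0, "wx": 0, "wy": 0, "wz": 0, "hand": 8.5}
  ]
}}

```text
time: 2.92
tool_pos: [0.438, -0.076, 0.3039]
orientation: [[-1.0, -0.0, 0.001], [-0.001, -0.0, -1.0], [0.0, -1.0, 0.0]]
contact_force: [1.2, -0.4, -0.0]
opening: 0.0851
```

```bash
python3 - <<'E'
from h import *
show()
s=ctrl.state();cv2.imwrite('pics/w1.png',ctrl.snapshot('wrist'))
for m in marks('wrist','ramekin_1',s):print(*m)
fs=[]
for i in range(6):
    ctrl.snapshot('wrist');fs.append(ctrl.state()['contact_force'])
print(np.mean(fs,0),np.std(fs,0));show()
plan(0.442,-0.066,0.144,-90)
E
```

```text
t 2.92 tcp [ 0.438  -0.076   0.3039] F [ 1.16 -0.4  -0.  ] open 0.0851 tip 0.0726
0.93 [ 0.4437 -0.0637  0.0518] [266. 183.]
0.89 [ 0.5165  0.1704 -0.0021] [ 68. 113.]
0.88 [ 0.6287  0.0796 -0.0016] [133.   4.]
0.58 [ 0.6147 -0.0628 -0.0007] [265.  19.]
0.58 [0.3255 0.2868 0.0002] [  7. 262.]
[-0.0217  0.0317 -0.0789] [0.6787 0.4508 0.3157]
t 3.33 tcp [ 0.4381 -0.0757  0.3039] F [ 0.94 -0.43 -0.41] open 0.0851 tip 0.0726
rot [ 0.0001 -0.      0.0001] n>=0.0  shift cm [-0.39 15.99 -0.97] n>=2.6
```

View pics/w1.png

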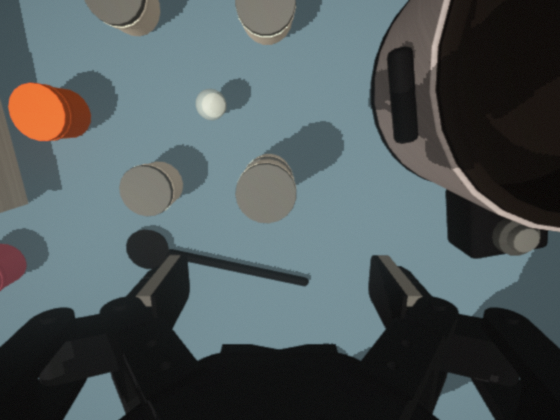

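The wrist view shows the stack lid at (266,190), matching the other cameras. I'll go down on the top ramekin.

Request:
{"name": "apply_moves", "arguments": {
  "series": [
    {"dx": -0.5, "dy": 2, "dz": -1.1, "wx": 0, "wy": 0, "wz": 0, "hand": 8.5},
    {"dx": 0, "dy": 4, "dz": 0, "wx": 0, "wy": 0, "wz": 0, "hand": 8.5},
    {"dx": 0, "dy": 4, "dz": 0, "wx": 0, "wy": 0, "wz": 0, "hand": 8.5},
    {"dx": 0, "dy": 4, "dz": 0, "wx": 0, "wy": 0, "wz": 0, "hand": 8.5},
    {"dx": 0, "dy": 2, "dz": 0, "wx": 0, "wy": 0, "wz": 0, "hand": 8.5},
    {"dx": 0, "dy": 0, "dz": 0, "wx": 0, "wy": 0, "wz": 0, "hand": 8.5},
    {"dx": 0, "dy": 0, "dz": 0, "wx": 0, "wy": 0, "wz": 0, "hand": 5},
    {"dx": 0, "dy": 0, "dz": 0, "wx": 0, "wy": 0, "wz": 0, "hand": 5},
    {"dx": 0, "dy": 0, "dz": 0, "wx": 0, "wy": 0, "wz": 0, "hand": 5},
    {"dx": 0, "dy": 0, "dz": 0, "wx": 0, "wy": 0, "wz": 0, "hand": 5}
  ],
  "force": 40
}}

```text
time: 4.58
tool_pos: [0.4441, -0.0643, 0.1454]
orientation: [[-1.0, 0.002, 0.001], [-0.001, -0.001, -1.0], [-0.002, -1.0, 0.001]]
contact_force: [-0.5, -0.0, 6.5]
opening: 0.0569
```

```bash
python3 - <<'E'
from h import *
show()
s=ctrl.state();cv2.imwrite('pics/w2.png',ctrl.snapshot('wrist'))
E
```

```text
t 4.58 tcp [ 0.4441 -0.0643  0.1454] F [-0.47 -0.03  6.52] open 0.0569 tip 0.0726
```

View pics/w2.png

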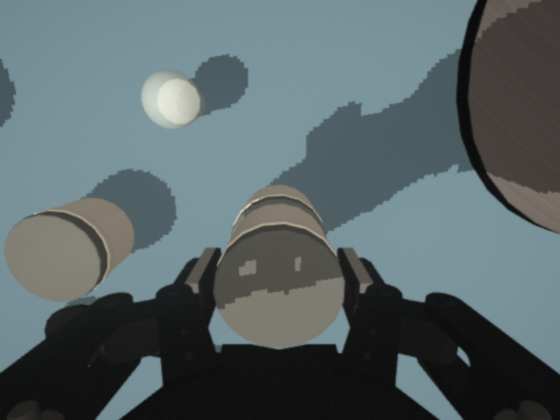

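The ramekin is held centrally between the pads at (280,285). I'll lift it and heft it.

Request:
{"name": "apply_moves", "arguments": {
  "series": [
    {"dx": 0, "dy": -2, "dz": 0, "wx": 0, "wy": 0, "wz": 0, "hand": 5},
    {"dx": 0, "dy": -4, "dz": 0, "wx": 0, "wy": 0, "wz": 0, "hand": 5},
    {"dx": 0, "dy": -4, "dz": 0, "wx": 0, "wy": 0, "wz": 0, "hand": 5},
    {"dx": 0, "dy": -4, "dz": 0, "wx": 0, "wy": 0, "wz": 0, "hand": 5},
    {"dx": 0, "dy": -2, "dz": 0, "wx": 0, "wy": 0, "wz": 0, "hand": 5},
    {"dx": 0, "dy": 0, "dz": 0, "wx": 0, "wy": 0, "wz": 0, "hand": 5},
    {"dx": 0, "dy": 0, "dz": 0, "wx": 0, "wy": 0, "wz": 0, "hand": 5}
  ]
}}

```text
time: 5.5
tool_pos: [0.4427, -0.0643, 0.303]
orientation: [[-1.0, -0.001, 0.001], [-0.001, 0.0, -1.0], [0.001, -1.0, -0.0]]
contact_force: [-1.0, 0.8, -2.9]
opening: 0.0572
```

```bash
cat >> h.py <<'E'
def heft(n=8):
    fs=[]
    for i in range(n):
        ctrl.snapshot('top');fs.append(ctrl.state()['contact_force'])
    print('heft',np.mean(fs,0).round(2),'+-',(np.std(fs,0)/np.sqrt(n)).round(2))
E
python3 - <<'E'
from h import *
heft();show()
im=ctrl.snapshot('top');cv2.imwrite('pics/t2.png',im)
for l in ['loaf_pan','pan_floor','ramekin_1','cooker','crock_floor']:
  for m in marks('top',l):print(l,*m)
s=ctrl.state();im=ctrl.snapshot('wrist');cv2.imwrite('pics/w3.png',im)
for l in ['timer_top']:
  for m in marks('wrist',l,s):print(l,*m)
E
```

```text
heft [-0.03 -0.04 -2.9 ] +- [0.27 0.24 0.18]
t 5.90 tcp [ 0.4431 -0.0643  0.3036] F [-0.65 -0.73 -2.67] open 0.0572 tip 0.0726
loaf_pan 0.94 [0.5197 0.3141 0.0017] [142. 232.]
pan_floor 0.76 [0.5236 0.3094 0.0062] [143. 230.]
ramekin_1 0.84 [0.6248 0.0794 0.002 ] [234. 195.]
ramekin_1 0.75 [0.5162 0.1695 0.0004] [198. 234.]
ramekin_1 0.71 [0.4312 0.0743 0.0012] [233. 268.]
ramekin_1 0.64 [ 0.616  -0.0654 -0.0001] [288. 200.]
ramekin_1 0.64 [ 0.3296  0.2914 -0.0063] [146. 306.]
ramekin_1 0.45 [ 0.4463 -0.0655  0.005 ] [287. 263.]
cooker 0.81 [ 0.5501 -0.2985 -0.0013] [375. 226.]
crock_floor 0.79 [ 0.5527 -0.3018  0.0723] [385. 222.]
crock_floor 0.5 [ 0.43    0.0731 -0.0001] [234. 268.]
timer_top 0.72 [ 0.5473 -0.3062  0.0689] [536.  82.]
```

View pics/t2.png

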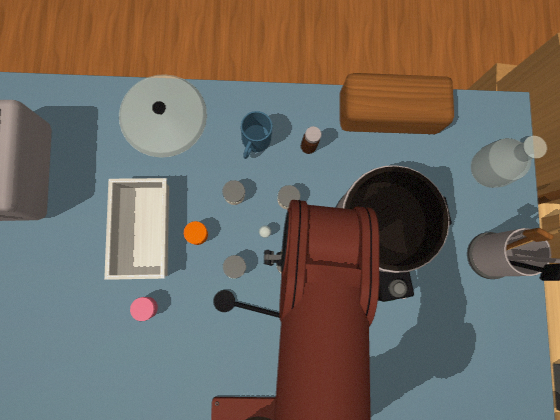

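It weighs about 2.9 N, so it is full. It goes into the crock at the +x ring spot, (0.608, -0.30).

Request:
{"name": "apply_moves", "arguments": {
  "series": [
    {"dx": -1.65, "dy": 0, "dz": 2.4, "wx": 0, "wy": 0, "wz": 0, "hand": 5},
    {"dx": -3.3, "dy": 0, "dz": 4.7, "wx": 0, "wy": 0, "wz": 0, "hand": 5},
    {"dx": -3.3, "dy": 0, "dz": 4.7, "wx": 0, "wy": 0, "wz": 0, "hand": 5},
    {"dx": -3.3, "dy": 0, "dz": 4.7, "wx": 0, "wy": 0, "wz": 0, "hand": 5},
    {"dx": -3.3, "dy": 0, "dz": 4.7, "wx": 0, "wy": 0, "wz": 0, "hand": 5},
    {"dx": -1.65, "dy": 0, "dz": 2.4, "wx": 0, "wy": 0, "wz": 0, "hand": 5},
    {"dx": 0, "dy": 0, "dz": 0, "wx": 0, "wy": 0, "wz": 0, "hand": 5},
    {"dx": 0, "dy": 0, "dz": 0, "wx": 0, "wy": 0, "wz": 0, "hand": 5}
  ]
}}

```text
time: 7.3
tool_pos: [0.6083, -0.2993, 0.3036]
orientation: [[-1.0, -0.001, 0.001], [-0.001, 0.001, -1.0], [0.001, -1.0, -0.001]]
contact_force: [0.3, -0.1, -3.3]
opening: 0.0567
```

```bash
python3 - <<'E'
from h import *
s=ctrl.state();show()
im=ctrl.snapshot('wrist');cv2.imwrite('pics/w4.png',im)
for l in ['timer_top','crock_floor','cooker']:
  for m in marks('wrist',l,s):print(l,*m)
plan(.608,-.30,.1654)
E
```

```text
t 7.30 tcp [ 0.6083 -0.2993  0.3036] F [ 0.31 -0.05 -3.33] open 0.0567 tip 0.0726
rot [-0.0001  0.0019 -0.0005] n>=0.0  shift cm [ 0.02 13.91  0.08] n>=2.2
```

View pics/w4.png

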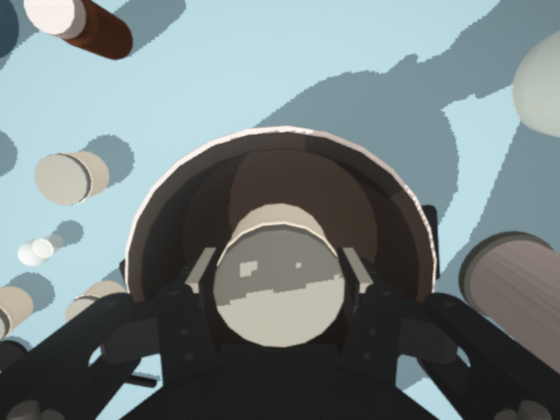

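The ramekin hangs inside the mouth, with the rim visible all round from (130,260) to (435,260). I'll lower it.

Request:
{"name": "apply_moves", "arguments": {
  "series": [
    {"dx": 0, "dy": 2, "dz": 0, "wx": 0, "wy": 0, "wz": 0, "hand": 5},
    {"dx": 0, "dy": 4, "dz": 0, "wx": 0, "wy": 0, "wz": 0, "hand": 5},
    {"dx": 0, "dy": 4, "dz": 0, "wx": 0, "wy": 0, "wz": 0, "hand": 5},
    {"dx": 0, "dy": 2.2, "dz": 0, "wx": 0, "wy": 0, "wz": 0, "hand": 5},
    {"dx": 0, "dy": 0.9, "dz": 0, "wx": 0, "wy": 0, "wz": 0, "hand": 5},
    {"dx": 0, "dy": 0, "dz": 0, "wx": 0, "wy": 0, "wz": 0, "hand": 5},
    {"dx": 0, "dy": 0, "dz": 0, "wx": 0, "wy": 0, "wz": 0, "hand": 5}
  ]
}}

```text
time: 8.38
tool_pos: [0.6089, -0.3004, 0.1741]
orientation: [[-1.0, 0.002, 0.001], [-0.001, -0.001, -1.0], [-0.002, -1.0, 0.001]]
contact_force: [1.5, 0.7, -2.2]
opening: 0.0568
```

Request:
{"name": "apply_moves", "arguments": {
  "series": [
    {"dx": 0, "dy": 0.3, "dz": 0, "wx": 0, "wy": 0, "wz": 0, "hand": 5},
    {"dx": 0, "dy": 0, "dz": 0, "wx": 0, "wy": 0, "wz": 0, "hand": 5}
  ]
}}

```text
time: 8.62
tool_pos: [0.6084, -0.3002, 0.1701]
orientation: [[-1.0, 0.0, 0.001], [-0.001, -0.0, -1.0], [-0.0, -1.0, 0.0]]
contact_force: [0.6, 0.5, -2.4]
opening: 0.0569
```

Request:
{"name": "apply_moves", "arguments": {
  "series": [
    {"dx": 0, "dy": 0.2, "dz": 0, "wx": 0, "wy": 0, "wz": 0, "hand": 5},
    {"dx": 0, "dy": 0, "dz": 0, "wx": 0, "wy": 0, "wz": 0, "hand": 5}
  ]
}}

```text
time: 8.88
tool_pos: [0.6083, -0.3001, 0.1677]
orientation: [[-1.0, -0.0, 0.001], [-0.001, 0.0, -1.0], [0.0, -1.0, -0.0]]
contact_force: [0.2, -0.5, -3.1]
opening: 0.0569
```

Request:
{"name": "apply_moves", "arguments": {
  "series": [
    {"dx": 0, "dy": 0.2, "dz": 0, "wx": 0, "wy": 0, "wz": 0, "hand": 5},
    {"dx": 0, "dy": 0, "dz": 0, "wx": 0, "wy": 0, "wz": 0, "hand": 5}
  ]
}}

```text
time: 9.12
tool_pos: [0.6083, -0.3002, 0.1658]
orientation: [[-1.0, -0.0, 0.001], [-0.001, 0.0, -1.0], [0.0, -1.0, -0.0]]
contact_force: [-0.4, 0.1, -2.8]
opening: 0.0569
```

Request:
{"name": "apply_moves", "arguments": {
  "series": [
    {"dx": 0, "dy": 0.2, "dz": 0, "wx": 0, "wy": 0, "wz": 0, "hand": 5},
    {"dx": 0, "dy": 0, "dz": 0, "wx": 0, "wy": 0, "wz": 0, "hand": 5}
  ]
}}

```text
time: 9.38
tool_pos: [0.6085, -0.3002, 0.1655]
orientation: [[-1.0, 0.001, 0.001], [-0.001, -0.0, -1.0], [-0.001, -1.0, 0.0]]
contact_force: [-5.1, 2.0, 7.7]
opening: 0.0563
```

Contact came at 0.1655, as predicted. I'll release and go up.

Request:
{"name": "apply_moves", "arguments": {
  "series": [
    {"dx": 0, "dy": 0, "dz": 0, "wx": 0, "wy": 0, "wz": 0, "hand": 7.6},
    {"dx": 0, "dy": 0, "dz": 0, "wx": 0, "wy": 0, "wz": 0, "hand": 7.6},
    {"dx": 0, "dy": 0, "dz": 0, "wx": 0, "wy": 0, "wz": 0, "hand": 7.6},
    {"dx": 0, "dy": -1, "dz": 0, "wx": 0, "wy": 0, "wz": 0, "hand": 7.6},
    {"dx": 0, "dy": -3, "dz": 0, "wx": 0, "wy": 0, "wz": 0, "hand": 7.6},
    {"dx": 0, "dy": -4, "dz": 0, "wx": 0, "wy": 0, "wz": 0, "hand": 8.5},
    {"dx": 0, "dy": -4, "dz": 0, "wx": 0, "wy": 0, "wz": 0, "hand": 8.5},
    {"dx": 0, "dy": -2, "dz": 0, "wx": 0, "wy": 0, "wz": 0, "hand": 8.5},
    {"dx": 0, "dy": 0, "dz": 0, "wx": 0, "wy": 0, "wz": 0, "hand": 8.5}
  ]
}}

```text
time: 10.5
tool_pos: [0.6088, -0.3003, 0.3052]
orientation: [[-1.0, 0.002, 0.001], [-0.001, -0.001, -1.0], [-0.002, -1.0, 0.001]]
contact_force: [-0.5, -0.3, -1.2]
opening: 0.0852
```

```bash
python3 - <<'E'
from h import *
s=ctrl.state();show()
im=ctrl.snapshot('wrist');cv2.imwrite('pics/w5.png',im)
for l in ['ramekin_1','timer_top','crock_floor']:
  for m in marks('wrist',l,s):print(l,*m)
plan(.444,-.0655,.30)
E
```

```text
t 10.50 tcp [ 0.6088 -0.3003  0.3052] F [-0.5  -0.34 -1.24] open 0.0852 tip 0.0726
ramekin_1 0.96 [ 0.6065 -0.3008  0.0727] [277. 194.]
ramekin_1 0.88 [ 0.443  -0.0625  0.0002] [107. 297.]
ramekin_1 0.84 [ 0.6147 -0.0633 -0.0062] [ 89. 174.]
ramekin_1 0.73 [ 0.4374  0.07   -0.0002] [ 12. 301.]
crock_floor 0.78 [ 0.5454 -0.3044  0.0692] [281. 249.]
rot [0.0013 0.0007 0.0028] n>=0.0  shift cm [ 16.38   0.18 -23.46] n>=4.6
```

View pics/w5.png

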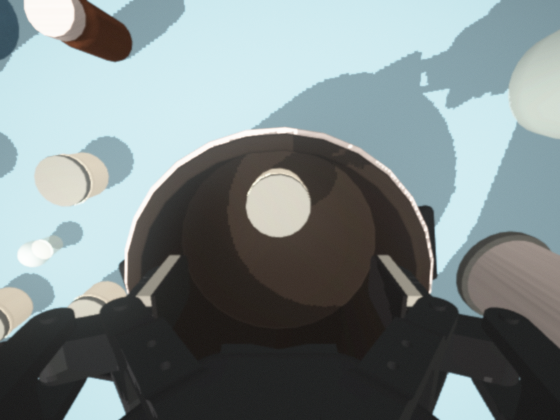

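The first one stands upright in the crock at (278,203). Next is the bottom of the stack, at (0.444, -0.064).

Request:
{"name": "apply_moves", "arguments": {
  "series": [
    {"dx": 1.6, "dy": 0, "dz": -2.35, "wx": 0, "wy": 0, "wz": 0, "hand": 8.5},
    {"dx": 3.3, "dy": 0, "dz": -4.7, "wx": 0, "wy": 0, "wz": 0, "hand": 8.5},
    {"dx": 3.3, "dy": 0, "dz": -4.7, "wx": 0, "wy": 0, "wz": 0, "hand": 8.5},
    {"dx": 3.3, "dy": 0, "dz": -4.7, "wx": 0, "wy": 0, "wz": 0, "hand": 8.5},
    {"dx": 3.3, "dy": 0, "dz": -4.7, "wx": 0, "wy": 0, "wz": 0, "hand": 8.5},
    {"dx": 1.65, "dy": 0, "dz": -2.4, "wx": 0, "wy": 0, "wz": 0, "hand": 8.5},
    {"dx": 0, "dy": 5, "dz": 0, "wx": 0, "wy": 0, "wz": 0, "hand": 8.5},
    {"dx": 0, "dy": 3, "dz": 0, "wx": 0, "wy": 0, "wz": 0, "hand": 8.5},
    {"dx": 0, "dy": 0, "dz": 0, "wx": 0, "wy": 0, "wz": 0, "hand": 8.5},
    {"dx": 0, "dy": 0, "dz": 0, "wx": 0, "wy": 0, "wz": 0, "hand": 8.5}
  ]
}}

```text
time: 11.95
tool_pos: [0.444, -0.0649, 0.2246]
orientation: [[-1.0, 0.0, 0.001], [-0.001, 0.0, -1.0], [-0.0, -1.0, -0.0]]
contact_force: [-0.4, -0.1, -0.1]
opening: 0.0847
```

```bash
python3 - <<'E'
from h import *
s=ctrl.state();show()
im=ctrl.snapshot('wrist');cv2.imwrite('pics/w6.png',im)
for l in ['ramekin_1']:
  for m in marks('wrist',l,s):print(l,*m)
plan(.444,-.064,.0955)
E
```

```text
t 11.95 tcp [ 0.444  -0.0649  0.2246] F [-0.4  -0.08 -0.12] open 0.0847 tip 0.0726
ramekin_1 0.95 [ 0.514   0.1708 -0.0029] [ 26. 120.]
ramekin_1 0.84 [0.432  0.0676 0.0019] [144. 206.]
ramekin_1 0.57 [ 0.4406 -0.0692  0.0007] [281. 197.]
ramekin_1 0.47 [ 0.5474 -0.303   0.    ] [541.  82.]
rot [-0.0002  0.0006 -0.0018] n>=0.0  shift cm [ 0.04 12.97 -0.09] n>=2.1
```

View pics/w6.png

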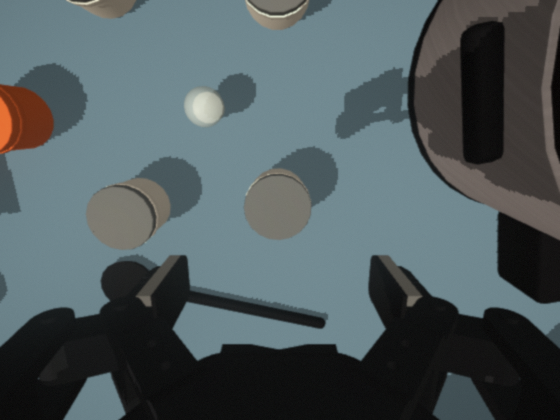

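The lid is centred at (277,205), in line with the pads. I'll descend, grip and lift.

Request:
{"name": "apply_moves", "arguments": {
  "series": [
    {"dx": 0, "dy": 4, "dz": 0, "wx": 0, "wy": 0, "wz": 0, "hand": 8.5},
    {"dx": 0, "dy": 4, "dz": 0, "wx": 0, "wy": 0, "wz": 0, "hand": 8.5},
    {"dx": 0, "dy": 3.5, "dz": 0, "wx": 0, "wy": 0, "wz": 0, "hand": 8.5},
    {"dx": 0, "dy": 1.3, "dz": 0, "wx": 0, "wy": 0, "wz": 0, "hand": 8.5},
    {"dx": 0, "dy": 0, "dz": 0, "wx": 0, "wy": 0, "wz": 0, "hand": 8.5},
    {"dx": 0, "dy": 0, "dz": 0, "wx": 0, "wy": 0, "wz": 0, "hand": 5},
    {"dx": 0, "dy": 0, "dz": 0, "wx": 0, "wy": 0, "wz": 0, "hand": 5},
    {"dx": 0, "dy": 0, "dz": 0, "wx": 0, "wy": 0, "wz": 0, "hand": 5},
    {"dx": 0, "dy": 0, "dz": 0, "wx": 0, "wy": 0, "wz": 0, "hand": 5}
  ]
}}

```text
time: 13.18
tool_pos: [0.4446, -0.0649, 0.0975]
orientation: [[-1.0, 0.002, 0.001], [-0.001, -0.001, -1.0], [-0.002, -1.0, 0.001]]
contact_force: [-2.0, 0.2, 8.2]
opening: 0.0568
```

Request:
{"name": "apply_moves", "arguments": {
  "series": [
    {"dx": 0, "dy": -2, "dz": 0, "wx": 0, "wy": 0, "wz": 0, "hand": 5},
    {"dx": 0, "dy": -4, "dz": 0, "wx": 0, "wy": 0, "wz": 0, "hand": 5},
    {"dx": 0, "dy": -5, "dz": 0, "wx": 0, "wy": 0, "wz": 0, "hand": 5},
    {"dx": 0, "dy": -5, "dz": 0, "wx": 0, "wy": 0, "wz": 0, "hand": 5},
    {"dx": 0, "dy": -3, "dz": 0, "wx": 0, "wy": 0, "wz": 0, "hand": 5},
    {"dx": 0, "dy": -1.8, "dz": 0, "wx": 0, "wy": 0, "wz": 0, "hand": 5},
    {"dx": 0, "dy": 0, "dz": 0, "wx": 0, "wy": 0, "wz": 0, "hand": 5},
    {"dx": 0, "dy": 0, "dz": 0, "wx": 0, "wy": 0, "wz": 0, "hand": 5}
  ]
}}

```text
time: 14.18
tool_pos: [0.4433, -0.0648, 0.3034]
orientation: [[-1.0, -0.001, 0.001], [-0.001, 0.0, -1.0], [0.001, -1.0, -0.0]]
contact_force: [-0.3, 0.3, -0.9]
opening: 0.0568
```

```bash
python3 - <<'E'
from h import *
heft();show()
ctrl.snapshot('top')
for l in ['loaf_pan','pan_floor','ramekin_1']:
  for m in marks('top',l):print(l,*m)
for r in ctrl.trace('top','loaf_pan')[:1]:
  c=max(cv2.findContours(r['region'].astype(np.uint8),0,2)[0],key=cv2.contourArea)
  b=cv2.boxPoints(cv2.minAreaRect(c));print([pix2plane('top',*q,.065)[:2].round(4) for q in b])
E
```

```text
heft [ 0.14  0.07 -0.95] +- [0.13 0.2  0.21]
t 14.57 tcp [ 0.4436 -0.0648  0.3036] F [-0.14  0.72  0.14] open 0.0564 tip 0.0726
loaf_pan 0.89 [ 0.5194  0.3144 -0.001 ] [142. 232.]
pan_floor 0.77 [0.5245 0.3098 0.0069] [143. 230.]
ramekin_1 0.79 [ 0.3313  0.2897 -0.0016] [147. 306.]
ramekin_1 0.72 [0.6234 0.0804 0.004 ] [233. 195.]
ramekin_1 0.64 [ 0.5477 -0.302   0.1619] [397. 218.]
ramekin_1 0.61 [ 0.6082 -0.3037  0.0713] [385. 200.]
ramekin_1 0.61 [ 0.5175  0.1671 -0.0013] [199. 234.]
ramekin_1 0.58 [ 0.4328  0.0701 -0.0016] [235. 267.]
ramekin_1 0.56 [ 0.6144 -0.0643 -0.003 ] [287. 200.]
ramekin_1 0.2 [ 0.3857 -0.3266  0.086 ] [398. 290.]
[array([0.3964, 0.3785]), array([0.6471, 0.3942]), array([0.6488, 0.2393]), array([0.3967, 0.2292])]
```

It hefts at about 0.95 N, so it is empty and goes to the loaf pan. First I'll measure the pan's yaw from its rim corners.

```bash
python3 - <<'E'
from h import *
im=ctrl.snapshot('top')
cv2.imwrite('pics/pan.png',cv2.resize(im[160:300,90:190],None,fx=4,fy=4,interpolation=cv2.INTER_CUBIC))
for q in [(109,180),(168,179),(166,278),(106,279)]:print(q,pix2plane('top',*q,.065).round(4))
E
```

```text
(109, 180) [0.6394 0.386  0.065 ]
(168, 179) [0.6464 0.2409 0.065 ]
(166, 278) [0.4019 0.2314 0.065 ]
(106, 279) [0.3964 0.3736 0.065 ]
```

View pics/pan.png

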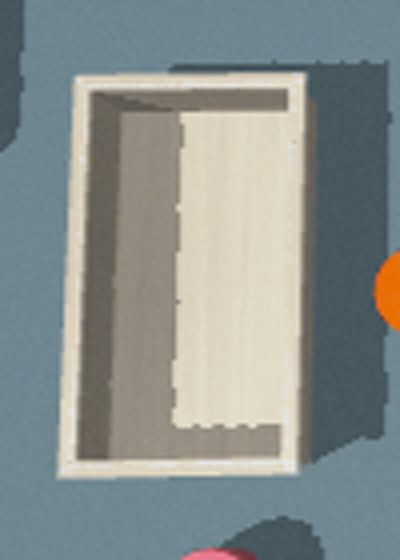

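```bash
python3 - <<'E'
from h import *
plan(.597,.3135,.3036,-87.7)
E
```

```text
rot [ 0.0001 -0.0394  0.    ] n>=0.2  shift cm [-16.84   0.03 -37.19] n>=6.5
```

Request:
{"name": "apply_moves", "arguments": {
  "series": [
    {"dx": 0, "dy": 0, "dz": 0, "wx": 0, "wy": -0.04, "wz": 0, "hand": 5},
    {"dx": -1.5, "dy": 0, "dz": -3.3, "wx": 0, "wy": 0, "wz": 0, "hand": 5},
    {"dx": -2.3, "dy": 0, "dz": -5.1, "wx": 0, "wy": 0, "wz": 0, "hand": 5},
    {"dx": -2.3, "dy": 0, "dz": -5.1, "wx": 0, "wy": 0, "wz": 0, "hand": 5},
    {"dx": -2.3, "dy": 0, "dz": -5.1, "wx": 0, "wy": 0, "wz": 0, "hand": 5},
    {"dx": -2.3, "dy": 0, "dz": -5.1, "wx": 0, "wy": 0, "wz": 0, "hand": 5},
    {"dx": -2.3, "dy": 0, "dz": -5.1, "wx": 0, "wy": 0, "wz": 0, "hand": 5},
    {"dx": -2.3, "dy": 0, "dz": -5.1, "wx": 0, "wy": 0, "wz": 0, "hand": 5},
    {"dx": -1.5, "dy": 0, "dz": -3.3, "wx": 0, "wy": 0, "wz": 0, "hand": 5},
    {"dx": 0, "dy": 0, "dz": 0, "wx": 0, "wy": 0, "wz": 0, "hand": 5}
  ]
}}

```text
time: 16.12
tool_pos: [0.5958, 0.317, 0.3028]
orientation: [[-0.999, -0.002, 0.045], [-0.045, 0.002, -0.999], [0.002, -1.0, -0.002]]
contact_force: [-0.3, -1.1, -0.8]
opening: 0.0566
```

```bash
python3 - <<'E'
from h import *
s=ctrl.state();show()
im=ctrl.snapshot('wrist');cv2.imwrite('pics/w7.png',im)
for l in ['pan_floor','loaf_pan']:
  for m in marks('wrist',l,s):print(l,*m)
plan(.597,.3135,.107,-87.7)
E
```

```text
t 16.12 tcp [0.5958 0.317  0.3028] F [-0.31 -1.11 -0.78] open 0.0566 tip 0.0726
rot [-0.0008 -0.0002  0.0003] n>=0.0  shift cm [-0.05 19.67 -0.07] n>=3.1
```

View pics/w7.png

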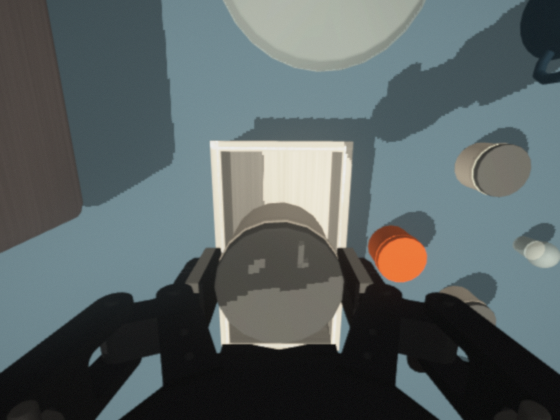

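The pan lies square to the gripper, with its rim centre at (281,250) and the ramekin centred at 279. I'll lower it.

Request:
{"name": "apply_moves", "arguments": {
  "series": [
    {"dx": 0, "dy": 3, "dz": 0, "wx": 0, "wy": 0, "wz": 0, "hand": 5},
    {"dx": 0, "dy": 5, "dz": 0, "wx": 0, "wy": 0, "wz": 0, "hand": 5},
    {"dx": 0, "dy": 5, "dz": 0, "wx": 0, "wy": 0, "wz": 0, "hand": 5},
    {"dx": 0, "dy": 4, "dz": 0, "wx": 0, "wy": 0, "wz": 0, "hand": 5},
    {"dx": 0, "dy": 2, "dz": 0, "wx": 0, "wy": 0, "wz": 0, "hand": 5},
    {"dx": 0, "dy": 0.6, "dz": 0, "wx": 0, "wy": 0, "wz": 0, "hand": 5},
    {"dx": 0, "dy": 0, "dz": 0, "wx": 0, "wy": 0, "wz": 0, "hand": 5},
    {"dx": 0, "dy": 0, "dz": 0, "wx": 0, "wy": 0, "wz": 0, "hand": 5}
  ]
}}

```text
time: 17.27
tool_pos: [0.5971, 0.3142, 0.1097]
orientation: [[-0.999, 0.002, 0.041], [-0.041, 0.001, -0.999], [-0.002, -1.0, -0.001]]
contact_force: [-0.5, -0.2, -1.0]
opening: 0.0568
```

Request:
{"name": "apply_moves", "arguments": {
  "series": [
    {"dx": 0, "dy": 0.3, "dz": 0, "wx": 0, "wy": 0, "wz": 0, "hand": 5},
    {"dx": 0, "dy": 0, "dz": 0, "wx": 0, "wy": 0, "wz": 0, "hand": 5}
  ]
}}

```text
time: 17.52
tool_pos: [0.5964, 0.3137, 0.1051]
orientation: [[-0.999, 0.0, 0.041], [-0.041, 0.0, -0.999], [-0.0, -1.0, -0.0]]
contact_force: [0.0, -0.1, -1.0]
opening: 0.0567
```

Request:
{"name": "apply_moves", "arguments": {
  "series": [
    {"dx": 0, "dy": 0.2, "dz": 0, "wx": 0, "wy": 0, "wz": 0, "hand": 5},
    {"dx": 0, "dy": 0, "dz": 0, "wx": 0, "wy": 0, "wz": 0, "hand": 5}
  ]
}}

```text
time: 17.77
tool_pos: [0.5963, 0.3137, 0.1027]
orientation: [[-0.999, -0.0, 0.041], [-0.041, -0.0, -0.999], [0.0, -1.0, 0.0]]
contact_force: [0.3, 0.5, -0.4]
opening: 0.0569
```

Request:
{"name": "apply_moves", "arguments": {
  "series": [
    {"dx": 0, "dy": 0.15, "dz": 0, "wx": 0, "wy": 0, "wz": 0, "hand": 5},
    {"dx": 0, "dy": 0, "dz": 0, "wx": 0, "wy": 0, "wz": 0, "hand": 5}
  ]
}}

```text
time: 18.02
tool_pos: [0.5964, 0.3138, 0.1018]
orientation: [[-0.999, 0.0, 0.041], [-0.041, 0.0, -0.999], [-0.0, -1.0, -0.0]]
contact_force: [-0.6, -1.8, 3.1]
opening: 0.0568
```

Request:
{"name": "apply_moves", "arguments": {
  "series": [
    {"dx": 0, "dy": 0.15, "dz": 0, "wx": 0, "wy": 0, "wz": 0, "hand": 5},
    {"dx": 0, "dy": 0, "dz": 0, "wx": 0, "wy": 0, "wz": 0, "hand": 5}
  ]
}}

```text
time: 18.27
tool_pos: [0.5963, 0.3139, 0.1017]
orientation: [[-0.999, 0.001, 0.041], [-0.041, -0.0, -0.999], [-0.001, -1.0, 0.0]]
contact_force: [-6.9, -4.6, 15.3]
opening: 0.0566
```

Contact. I'll release and go up.

Request:
{"name": "apply_moves", "arguments": {
  "series": [
    {"dx": 0, "dy": -0.2, "dz": 0, "wx": 0, "wy": 0, "wz": 0, "hand": 7.2},
    {"dx": 0, "dy": 0, "dz": 0, "wx": 0, "wy": 0, "wz": 0, "hand": 7.2},
    {"dx": 0, "dy": 0, "dz": 0, "wx": 0, "wy": 0, "wz": 0, "hand": 7.2},
    {"dx": 0, "dy": -1, "dz": 0, "wx": 0, "wy": 0, "wz": 0, "hand": 7.2},
    {"dx": 0, "dy": -3, "dz": 0, "wx": 0, "wy": 0, "wz": 0, "hand": 7.2},
    {"dx": 0, "dy": -4, "dz": 0, "wx": 0, "wy": 0, "wz": 0, "hand": 7.2},
    {"dx": 0, "dy": -4, "dz": 0, "wx": 0, "wy": 0, "wz": 0, "hand": 8.5},
    {"dx": 0, "dy": -4, "dz": 0, "wx": 0, "wy": 0, "wz": 0, "hand": 8.5},
    {"dx": 0, "dy": -4, "dz": 0, "wx": 0, "wy": 0, "wz": 0, "hand": 8.5},
    {"dx": 0, "dy": 0, "dz": 0, "wx": 0, "wy": 0, "wz": 0, "hand": 8.5}
  ]
}}

```text
time: 19.52
tool_pos: [0.5971, 0.3148, 0.3066]
orientation: [[-0.999, 0.006, 0.041], [-0.041, 0.003, -0.999], [-0.006, -1.0, -0.003]]
contact_force: [-0.2, -0.2, -0.2]
opening: 0.0845
```

```bash
python3 - <<'E'
from h import *
s=ctrl.state();show()
im=ctrl.snapshot('wrist');cv2.imwrite('pics/w8.png',im)
for l in ['ramekin_1']:
  for m in marks('wrist',l,s):print(l,*m)
plan(.624,.0785,.225)
E
```

```text
t 19.52 tcp [0.5971 0.3148 0.3066] F [-0.16 -0.17 -0.2 ] open 0.0845 tip 0.0726
ramekin_1 0.8 [0.4321 0.0667 0.0033] [451. 304.]
ramekin_1 0.79 [ 0.6267  0.079  -0.002 ] [469. 164.]
ramekin_1 0.75 [0.5144 0.1723 0.0008] [383. 246.]
ramekin_1 0.66 [0.5952 0.3106 0.0054] [281. 182.]
rot [ 0.0003  0.0408 -0.0008] n>=0.2  shift cm [-2.77  7.75 23.53] n>=4.0
```

View pics/w8.png

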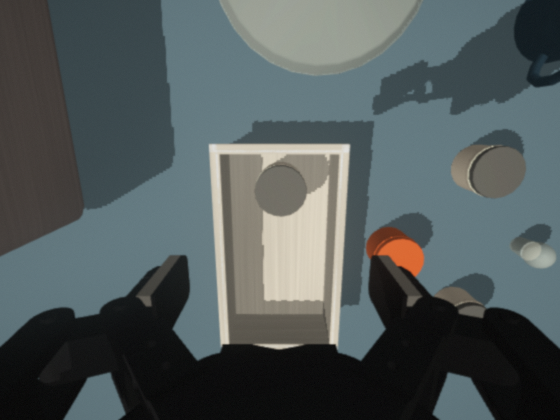

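The empty one is upright at the pan's far end, (281,190). Next is the single at (0.625, 0.079).

Request:
{"name": "apply_moves", "arguments": {
  "series": [
    {"dx": 0, "dy": 0, "dz": 0, "wx": 0, "wy": 0.04, "wz": 0, "hand": 8.5},
    {"dx": -0.4, "dy": 0, "dz": 3, "wx": 0, "wy": 0, "wz": 0, "hand": 8.5},
    {"dx": -0.6, "dy": 0, "dz": 5, "wx": 0, "wy": 0, "wz": 0, "hand": 8.5},
    {"dx": -0.6, "dy": 0, "dz": 5, "wx": 0, "wy": 0, "wz": 0, "hand": 8.5},
    {"dx": -0.6, "dy": 0, "dz": 5, "wx": 0, "wy": 0, "wz": 0, "hand": 8.5},
    {"dx": -0.5, "dy": 2, "dz": 4, "wx": 0, "wy": 0, "wz": 0, "hand": 8.5},
    {"dx": -0.1, "dy": 4, "dz": 1.5, "wx": 0, "wy": 0, "wz": 0, "hand": 8.5},
    {"dx": 0, "dy": 2, "dz": 0, "wx": 0, "wy": 0, "wz": 0, "hand": 8.5},
    {"dx": 0, "dy": 0, "dz": 0, "wx": 0, "wy": 0, "wz": 0, "hand": 8.5},
    {"dx": 0, "dy": 0, "dz": 0, "wx": 0, "wy": 0, "wz": 0, "hand": 8.5}
  ]
}}

```text
time: 20.88
tool_pos: [0.6248, 0.0806, 0.2232]
orientation: [[-1.0, 0.001, 0.003], [-0.003, 0.001, -1.0], [-0.001, -1.0, -0.001]]
contact_force: [-0.2, 0.2, -0.0]
opening: 0.085
```

```bash
python3 - <<'E'
from h import *
s=ctrl.state();show()
im=ctrl.snapshot('wrist');cv2.imwrite('pics/w9.png',im)
for l in ['ramekin_1']:
  for m in marks('wrist',l,s):print(l,*m)
plan(.625,.079,.0955)
E
```

```text
t 20.88 tcp [0.6248 0.0806 0.2232] F [-0.22  0.22 -0.03] open 0.0850 tip 0.0726
ramekin_1 0.79 [0.4318 0.0715 0.0021] [285. 358.]
ramekin_1 0.65 [ 0.6129 -0.0675  0.0005] [426. 206.]
ramekin_1 0.64 [ 0.6262  0.0787 -0.0019] [279. 192.]
ramekin_1 0.6 [ 0.5142  0.172  -0.0035] [194. 291.]
ramekin_1 0.57 [0.5936 0.309  0.0076] [ 47. 226.]
rot [ 0.0006  0.0023 -0.0021] n>=0.0  shift cm [ 0.   12.79  0.11] n>=2.0
```

View pics/w9.png

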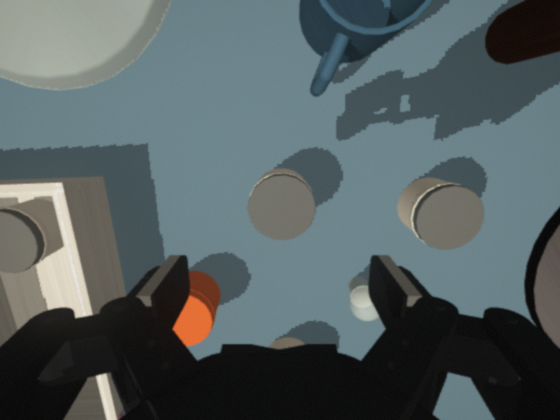

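The white lid is centred at (282,205) with nothing close by. I'll descend, grip and lift.

Request:
{"name": "apply_moves", "arguments": {
  "series": [
    {"dx": 0, "dy": 4, "dz": 0, "wx": 0, "wy": 0, "wz": 0, "hand": 8.5},
    {"dx": 0, "dy": 4, "dz": 0, "wx": 0, "wy": 0, "wz": 0, "hand": 8.5},
    {"dx": 0, "dy": 3.5, "dz": 0.1, "wx": 0, "wy": 0, "wz": 0, "hand": 8.5},
    {"dx": 0, "dy": 1.3, "dz": 0, "wx": 0, "wy": 0, "wz": 0, "hand": 8.5},
    {"dx": 0, "dy": 0, "dz": 0, "wx": 0, "wy": 0, "wz": 0, "hand": 8.5},
    {"dx": 0, "dy": 0, "dz": 0, "wx": 0, "wy": 0, "wz": 0, "hand": 5},
    {"dx": 0, "dy": 0, "dz": 0, "wx": 0, "wy": 0, "wz": 0, "hand": 5},
    {"dx": 0, "dy": 0, "dz": 0, "wx": 0, "wy": 0, "wz": 0, "hand": 5},
    {"dx": 0, "dy": 0, "dz": 0, "wx": 0, "wy": 0, "wz": 0, "hand": 5}
  ]
}}

```text
time: 22.1
tool_pos: [0.6255, 0.0781, 0.096]
orientation: [[-1.0, 0.003, 0.001], [-0.001, 0.0, -1.0], [-0.003, -1.0, -0.0]]
contact_force: [-1.8, 0.3, 6.5]
opening: 0.0568
```

Request:
{"name": "apply_moves", "arguments": {
  "series": [
    {"dx": 0, "dy": -2, "dz": 0, "wx": 0, "wy": 0, "wz": 0, "hand": 5},
    {"dx": 0, "dy": -4, "dz": 0, "wx": 0, "wy": 0, "wz": 0, "hand": 5},
    {"dx": 0, "dy": -5, "dz": 0, "wx": 0, "wy": 0, "wz": 0, "hand": 5},
    {"dx": 0, "dy": -5, "dz": 0, "wx": 0, "wy": 0, "wz": 0, "hand": 5},
    {"dx": 0, "dy": -3, "dz": 0, "wx": 0, "wy": 0, "wz": 0, "hand": 5},
    {"dx": 0, "dy": -1.8, "dz": 0, "wx": 0, "wy": 0, "wz": 0, "hand": 5},
    {"dx": 0, "dy": 0, "dz": 0, "wx": 0, "wy": 0, "wz": 0, "hand": 5},
    {"dx": 0, "dy": 0, "dz": 0, "wx": 0, "wy": 0, "wz": 0, "hand": 5}
  ]
}}

```text
time: 23.1
tool_pos: [0.624, 0.0775, 0.3004]
orientation: [[-1.0, -0.002, 0.001], [-0.001, -0.0, -1.0], [0.002, -1.0, 0.0]]
contact_force: [0.5, -0.8, -3.6]
opening: 0.057
```

```bash
python3 - <<'E'
from h import *
heft();show()
ctrl.snapshot('top')
for l in ['loaf_pan','ramekin_1']:
  for m in marks('top',l):print(l,*m)
plan(.521,-.35,.3036,-30);plan(.522,.3105,.3036,-87.7)
E
```

```text
heft [ 0.06 -0.53 -3.32] +- [0.14 0.11 0.14]
t 23.50 tcp [0.6245 0.0777 0.3016] F [-0.12 -0.24 -3.2 ] open 0.0567 tip 0.0726
loaf_pan 0.64 [ 0.5228  0.3163 -0.0002] [141. 230.]
ramekin_1 0.95 [ 0.3299  0.289  -0.0044] [147. 306.]
ramekin_1 0.92 [0.598  0.3133 0.0083] [143. 202.]
ramekin_1 0.74 [ 0.6066 -0.3041  0.072 ] [385. 200.]
ramekin_1 0.74 [0.5195 0.1672 0.0003] [199. 233.]
ramekin_1 0.7 [ 0.6141 -0.0652 -0.0027] [288. 200.]
rot [ 0.0001 -1.0464  0.0001] n>=5.6  shift cm [42.22 -0.17 12.42] n>=7.0
rot [ 0.0001 -0.0394  0.0001] n>=0.2  shift cm [  9.31  -0.17 -23.67] n>=4.1
```

It weighs 3.3 N, so it is full. It goes to crock ring spot -120°, (0.521, -0.350), with the jaws turned to -30°.

Request:
{"name": "apply_moves", "arguments": {
  "series": [
    {"dx": 0.65, "dy": 0, "dz": 2.7, "wx": 0, "wy": 0, "wz": 0, "hand": 5},
    {"dx": 1.3, "dy": 0, "dz": 5.35, "wx": 0, "wy": 0, "wz": 0, "hand": 5},
    {"dx": 1.3, "dy": 0, "dz": 5.35, "wx": 0, "wy": 0, "wz": 0, "hand": 5},
    {"dx": 1.3, "dy": 0, "dz": 5.35, "wx": 0, "wy": 0, "wz": 0, "hand": 5},
    {"dx": 1.3, "dy": 0, "dz": 5.35, "wx": 0, "wy": 0, "wz": 0, "hand": 5},
    {"dx": 1.3, "dy": 0, "dz": 5.35, "wx": 0, "wy": 0, "wz": 0, "hand": 5},
    {"dx": 1.3, "dy": 0, "dz": 5.35, "wx": 0, "wy": 0, "wz": 0, "hand": 5},
    {"dx": 1.3, "dy": 0, "dz": 5.35, "wx": 0, "wy": 0, "wz": 0, "hand": 5},
    {"dx": 0.6, "dy": 0, "dz": 2.7, "wx": 0, "wy": 0, "wz": 0, "hand": 5}
  ]
}}

```text
time: 24.78
tool_pos: [0.5196, -0.3547, 0.3017]
orientation: [[-1.0, -0.001, -0.004], [0.004, -0.001, -1.0], [0.001, -1.0, 0.001]]
contact_force: [1.4, 0.4, -2.8]
opening: 0.0566
```

Request:
{"name": "apply_moves", "arguments": {
  "series": [
    {"dx": 0, "dy": 0, "dz": 0, "wx": 0, "wy": -0.15, "wz": 0, "hand": 5},
    {"dx": 0, "dy": 0, "dz": 0, "wx": 0, "wy": -0.15, "wz": 0, "hand": 5},
    {"dx": 0, "dy": 0, "dz": 0, "wx": 0, "wy": -0.15, "wz": 0, "hand": 5},
    {"dx": 0, "dy": 0, "dz": 0, "wx": 0, "wy": -0.15, "wz": 0, "hand": 5},
    {"dx": 0, "dy": 0, "dz": 0, "wx": 0, "wy": -0.15, "wz": 0, "hand": 5},
    {"dx": 0, "dy": 0, "dz": 0, "wx": 0, "wy": -0.15, "wz": 0, "hand": 5},
    {"dx": 0, "dy": 0, "dz": 0, "wx": 0, "wy": -0.15, "wz": 0, "hand": 5},
    {"dx": 0, "dy": 0, "dz": 0, "wx": 0, "wy": 0, "wz": 0, "hand": 5},
    {"dx": 0, "dy": 0, "dz": 0, "wx": 0, "wy": 0, "wz": 0, "hand": 5}
  ]
}}

```text
time: 25.9
tool_pos: [0.5214, -0.3508, 0.3019]
orientation: [[-0.5, -0.0, 0.866], [-0.866, 0.0, -0.5], [-0.0, -1.0, -0.0]]
contact_force: [-0.5, -0.1, -3.2]
opening: 0.0569
```

```bash
python3 - <<'E'
from h import *
s=ctrl.state();show()
im=ctrl.snapshot('wrist');cv2.imwrite('pics/w10.png',im)
for l in ['timer_top','ramekin_1']:
  for m in marks('wrist',l,s):print(l,*m)
plan(.521,-.35,.172,-30)
E
```

```text
t 25.90 tcp [ 0.5214 -0.3508  0.3019] F [-0.52 -0.08 -3.16] open 0.0569 tip 0.0726
timer_top 0.49 [ 0.3908 -0.3298  0.0814] [157. 238.]
ramekin_1 0.93 [ 0.5265 -0.3505  0.202 ] [285. 234.]
ramekin_1 0.76 [ 0.6058 -0.302   0.0697] [330. 103.]
rot [0.     0.0019 0.0001] n>=0.0  shift cm [-0.05 12.99 -0.07] n>=2.1
```

View pics/w10.png

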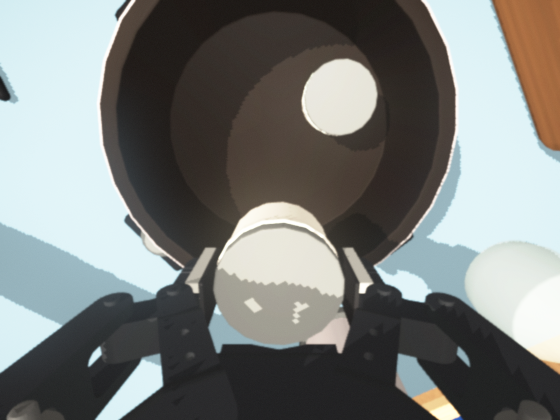

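The held one clears the rim and is well away from the placed one at (340,97). I'll lower it.

Request:
{"name": "apply_moves", "arguments": {
  "series": [
    {"dx": 0, "dy": 3, "dz": 0, "wx": 0, "wy": 0, "wz": 0, "hand": 5},
    {"dx": 0, "dy": 4, "dz": 0, "wx": 0, "wy": 0, "wz": 0, "hand": 5},
    {"dx": 0, "dy": 3.5, "dz": 0, "wx": 0, "wy": 0, "wz": 0, "hand": 5},
    {"dx": 0, "dy": 1.9, "dz": 0, "wx": 0, "wy": 0, "wz": 0, "hand": 5},
    {"dx": 0, "dy": 0.6, "dz": 0, "wx": 0, "wy": 0, "wz": 0, "hand": 5},
    {"dx": 0, "dy": 0.2, "dz": 0, "wx": 0, "wy": 0, "wz": 0, "hand": 5},
    {"dx": 0, "dy": 0, "dz": 0, "wx": 0, "wy": 0, "wz": 0, "hand": 5},
    {"dx": 0, "dy": 0, "dz": 0, "wx": 0, "wy": 0, "wz": 0, "hand": 5}
  ]
}}

```text
time: 27.05
tool_pos: [0.5218, -0.3511, 0.1709]
orientation: [[-0.497, 0.001, 0.868], [-0.868, -0.001, -0.497], [0.0, -1.0, 0.001]]
contact_force: [0.8, -0.0, -3.2]
opening: 0.0568
```

Request:
{"name": "apply_moves", "arguments": {
  "series": [
    {"dx": 0, "dy": 0.2, "dz": 0, "wx": 0, "wy": 0, "wz": 0, "hand": 5},
    {"dx": 0, "dy": 0, "dz": 0, "wx": 0, "wy": 0, "wz": 0, "hand": 5}
  ]
}}

```text
time: 27.3
tool_pos: [0.5213, -0.3508, 0.1679]
orientation: [[-0.497, -0.0, 0.868], [-0.868, 0.0, -0.497], [0.0, -1.0, -0.0]]
contact_force: [-0.1, 0.2, -4.1]
opening: 0.0568
```

Request:
{"name": "apply_moves", "arguments": {
  "series": [
    {"dx": 0, "dy": 0.15, "dz": 0, "wx": 0, "wy": 0, "wz": 0, "hand": 5},
    {"dx": 0, "dy": 0, "dz": 0, "wx": 0, "wy": 0, "wz": 0, "hand": 5}
  ]
}}

```text
time: 27.55
tool_pos: [0.5213, -0.3508, 0.1662]
orientation: [[-0.497, -0.0, 0.868], [-0.868, 0.0, -0.497], [-0.0, -1.0, -0.0]]
contact_force: [-0.3, -0.1, -2.5]
opening: 0.0569
```

Request:
{"name": "apply_moves", "arguments": {
  "series": [
    {"dx": 0, "dy": 0.15, "dz": 0, "wx": 0, "wy": 0, "wz": 0, "hand": 5},
    {"dx": 0, "dy": 0, "dz": 0, "wx": 0, "wy": 0, "wz": 0, "hand": 5}
  ]
}}

```text
time: 27.8
tool_pos: [0.5214, -0.3509, 0.1659]
orientation: [[-0.497, -0.0, 0.868], [-0.868, -0.0, -0.497], [0.0, -1.0, 0.0]]
contact_force: [-4.9, 1.7, 6.5]
opening: 0.0569
```

Request:
{"name": "apply_moves", "arguments": {
  "series": [
    {"dx": 0, "dy": 0, "dz": 0, "wx": 0, "wy": 0, "wz": 0, "hand": 7.6},
    {"dx": 0, "dy": 0, "dz": 0, "wx": 0, "wy": 0, "wz": 0, "hand": 7.6},
    {"dx": 0, "dy": 0, "dz": 0, "wx": 0, "wy": 0, "wz": 0, "hand": 7.6},
    {"dx": 0, "dy": -1, "dz": 0, "wx": 0, "wy": 0, "wz": 0, "hand": 7.6},
    {"dx": 0, "dy": -3, "dz": 0, "wx": 0, "wy": 0, "wz": 0, "hand": 7.6},
    {"dx": 0, "dy": -4, "dz": 0, "wx": 0, "wy": 0, "wz": 0, "hand": 7.6},
    {"dx": 0, "dy": -4, "dz": 0, "wx": 0, "wy": 0, "wz": 0, "hand": 8.5},
    {"dx": 0, "dy": -2, "dz": 0, "wx": 0, "wy": 0, "wz": 0, "hand": 8.5},
    {"dx": 0, "dy": 0, "dz": 0, "wx": 0, "wy": 0, "wz": 0, "hand": 8.5},
    {"dx": 0, "dy": 0, "dz": 0, "wx": 0, "wy": 0, "wz": 0, "hand": 8.5}
  ]
}}

```text
time: 29.05
tool_pos: [0.5209, -0.3507, 0.3033]
orientation: [[-0.497, -0.002, 0.868], [-0.868, 0.001, -0.497], [-0.0, -1.0, -0.002]]
contact_force: [-0.3, 0.2, 0.2]
opening: 0.0851
```

```bash
python3 - <<'E'
from h import *
s=ctrl.state();show()
im=ctrl.snapshot('wrist');cv2.imwrite('pics/w11.png',im)
for l in ['timer_top','ramekin_1','crock_floor']:
  for m in marks('wrist',l,s):print(l,*m)
plan(.614,-.065,.305,-90)
E
```

```text
t 29.05 tcp [ 0.5209 -0.3507  0.3033] F [-0.31  0.24  0.17] open 0.0851 tip 0.0726
ramekin_1 0.88 [ 0.6081 -0.301   0.0688] [332. 101.]
crock_floor 0.72 [ 0.546  -0.3044  0.0717] [277. 138.]
rot [0.002  1.0508 0.0008] n>=5.6  shift cm [ -9.3   -0.14 -28.57] n>=4.8
```

View pics/w11.png

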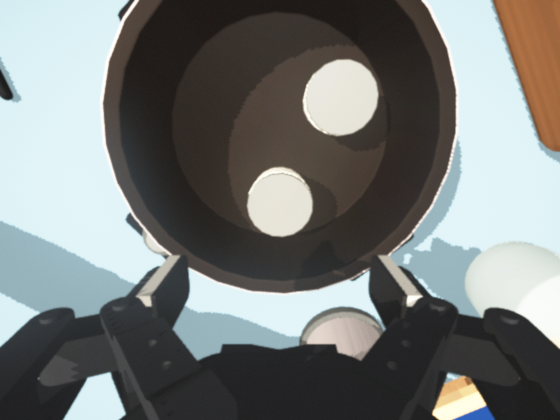

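Two are upright in the crock, at (340,97) and (280,203). Next is the single at (0.614, -0.0645).

Request:
{"name": "apply_moves", "arguments": {
  "series": [
    {"dx": 0, "dy": 0, "dz": 0, "wx": 0, "wy": 0.15, "wz": 0, "hand": 8.5},
    {"dx": 0, "dy": 0, "dz": 0, "wx": 0, "wy": 0.15, "wz": 0, "hand": 8.5},
    {"dx": 0, "dy": 0, "dz": 0, "wx": 0, "wy": 0.15, "wz": 0, "hand": 8.5},
    {"dx": 0, "dy": 0, "dz": 0, "wx": 0, "wy": 0.15, "wz": 0, "hand": 8.5},
    {"dx": 0, "dy": 0, "dz": 0, "wx": 0, "wy": 0.15, "wz": 0, "hand": 8.5},
    {"dx": 0, "dy": 0, "dz": 0, "wx": 0, "wy": 0.15, "wz": 0, "hand": 8.5},
    {"dx": 0, "dy": 0, "dz": 0, "wx": 0, "wy": 0.15, "wz": 0, "hand": 8.5}
  ]
}}

```text
time: 30.12
tool_pos: [0.5212, -0.3507, 0.3042]
orientation: [[-1.0, -0.001, -0.004], [0.004, 0.001, -1.0], [0.001, -1.0, -0.001]]
contact_force: [-0.0, -0.2, -0.2]
opening: 0.085
```

Request:
{"name": "apply_moves", "arguments": {
  "series": [
    {"dx": -0.8, "dy": 0, "dz": -2.6, "wx": 0, "wy": 0, "wz": 0, "hand": 8.5},
    {"dx": -1.7, "dy": 0, "dz": -5.2, "wx": 0, "wy": 0, "wz": 0, "hand": 8.5},
    {"dx": -1.7, "dy": 0, "dz": -5.2, "wx": 0, "wy": 0, "wz": 0, "hand": 8.5},
    {"dx": -1.7, "dy": 0, "dz": -5.2, "wx": 0, "wy": 0, "wz": 0, "hand": 8.5},
    {"dx": -1.7, "dy": 0, "dz": -5.2, "wx": 0, "wy": 0, "wz": 0, "hand": 8.5},
    {"dx": -1.7, "dy": 3, "dz": -5.2, "wx": 0, "wy": 0, "wz": 0, "hand": 8.5},
    {"dx": 0, "dy": 5, "dz": 0, "wx": 0, "wy": 0, "wz": 0, "hand": 8.5},
    {"dx": 0, "dy": 0, "dz": 0, "wx": 0, "wy": 0, "wz": 0, "hand": 8.5},
    {"dx": 0, "dy": 0, "dz": 0, "wx": 0, "wy": 0, "wz": 0, "hand": 8.5}
  ]
}}

```text
time: 31.25
tool_pos: [0.6146, -0.0658, 0.2263]
orientation: [[-1.0, 0.001, -0.001], [0.001, -0.0, -1.0], [-0.001, -1.0, 0.0]]
contact_force: [0.0, 0.2, 0.8]
opening: 0.0853
```

```bash
python3 - <<'E'
from h import *
s=ctrl.state();show()
im=ctrl.snapshot('wrist');cv2.imwrite('pics/w12.png',im)
for l in ['ramekin_1']:
  for m in marks('wrist',l,s):print(l,*m)
plan(.614,-.0645,.0955)
E
```

```text
t 31.25 tcp [ 0.6146 -0.0658  0.2263] F [0.03 0.21 0.83] open 0.0853 tip 0.0726
ramekin_1 0.95 [ 0.5141  0.1713 -0.0038] [ 62. 282.]
ramekin_1 0.91 [ 0.6159 -0.062  -0.002 ] [273. 191.]
rot [-0.0006 -0.0009 -0.003 ] n>=0.0  shift cm [ 0.1  13.17 -0.13] n>=2.1
```

View pics/w12.png

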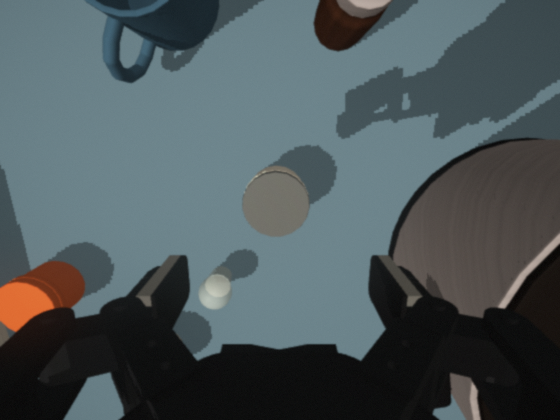

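The lid is at (276,203), nearly centred. I'll descend, grip and lift.

Request:
{"name": "apply_moves", "arguments": {
  "series": [
    {"dx": 0, "dy": 4, "dz": -0.2, "wx": 0, "wy": 0, "wz": 0, "hand": 8.5},
    {"dx": 0, "dy": 4, "dz": 0, "wx": 0, "wy": 0, "wz": 0, "hand": 8.5},
    {"dx": 0, "dy": 3.8, "dz": 0, "wx": 0, "wy": 0, "wz": 0, "hand": 8.5},
    {"dx": 0, "dy": 1.3, "dz": 0, "wx": 0, "wy": 0, "wz": 0, "hand": 8.5},
    {"dx": 0, "dy": 0, "dz": 0, "wx": 0, "wy": 0, "wz": 0, "hand": 8.5},
    {"dx": 0, "dy": 0, "dz": 0, "wx": 0, "wy": 0, "wz": 0, "hand": 5},
    {"dx": 0, "dy": 0, "dz": 0, "wx": 0, "wy": 0, "wz": 0, "hand": 5},
    {"dx": 0, "dy": 0, "dz": 0, "wx": 0, "wy": 0, "wz": 0, "hand": 5},
    {"dx": 0, "dy": 0, "dz": 0, "wx": 0, "wy": 0, "wz": 0, "hand": 5}
  ]
}}

```text
time: 32.48
tool_pos: [0.6152, -0.063, 0.096]
orientation: [[-1.0, 0.003, 0.001], [-0.001, -0.001, -1.0], [-0.003, -1.0, 0.001]]
contact_force: [-1.4, -0.2, 6.8]
opening: 0.057
```

Request:
{"name": "apply_moves", "arguments": {
  "series": [
    {"dx": 0, "dy": -2, "dz": 0, "wx": 0, "wy": 0, "wz": 0, "hand": 5},
    {"dx": 0, "dy": -4, "dz": 0, "wx": 0, "wy": 0, "wz": 0, "hand": 5},
    {"dx": 0, "dy": -5, "dz": 0, "wx": 0, "wy": 0, "wz": 0, "hand": 5},
    {"dx": 0, "dy": -5, "dz": 0, "wx": 0, "wy": 0, "wz": 0, "hand": 5},
    {"dx": 0, "dy": -3, "dz": 0, "wx": 0, "wy": 0, "wz": 0, "hand": 5},
    {"dx": 0, "dy": -1.8, "dz": 0, "wx": 0, "wy": 0, "wz": 0, "hand": 5},
    {"dx": 0, "dy": 0, "dz": 0, "wx": 0, "wy": 0, "wz": 0, "hand": 5},
    {"dx": 0, "dy": 0, "dz": 0, "wx": 0, "wy": 0, "wz": 0, "hand": 5}
  ]
}}

```text
time: 33.48
tool_pos: [0.6136, -0.0628, 0.3004]
orientation: [[-1.0, -0.002, 0.001], [-0.001, 0.0, -1.0], [0.002, -1.0, -0.0]]
contact_force: [-0.2, 0.2, -4.4]
opening: 0.0565
```

```bash
python3 - <<'E'
from h import *
heft();show()
cv2.imwrite('pics/t3.png',ctrl.snapshot('top'))
for l in ['loaf_pan','ramekin_1','timer_top']:
  for m in marks('top',l):print(l,*m)
plan(.521,-.25,.3036,-150);plan(.522,.3105,.3036,-87.7)
E
```

```text
heft [ 0.02  0.38 -3.17] +- [0.17 0.06 0.19]
t 33.88 tcp [ 0.6141 -0.0628  0.3016] F [-0.23  0.5  -2.58] open 0.0569 tip 0.0726
loaf_pan 0.91 [ 0.525   0.314  -0.0026] [142. 230.]
ramekin_1 0.92 [0.4315 0.0712 0.0001] [234. 268.]
ramekin_1 0.9 [ 0.6083 -0.3059  0.072 ] [386. 200.]
ramekin_1 0.86 [ 0.3291  0.2896 -0.0052] [147. 307.]
ramekin_1 0.81 [0.5983 0.3122 0.0072] [144. 202.]
ramekin_1 0.73 [ 0.5196 -0.3494  0.075 ] [404. 235.]
ramekin_1 0.69 [0.5186 0.1673 0.    ] [199. 234.]
ramekin_1 0.58 [ 0.6136 -0.0627  0.2024] [294. 183.]
rot [0.     1.0479 0.    ] n>=5.6  shift cm [-11.55  -0.17  17.43] n>=3.3
rot [ 0.     -0.0394  0.    ] n>=0.2  shift cm [  7.71  -0.17 -37.67] n>=6.2
```

View pics/t3.png

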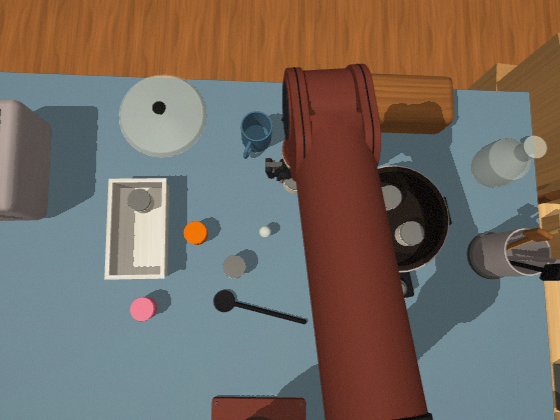

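It weighs 3.2 N, so it is full, the third. It goes to the last ring spot, (0.521, -0.250), with the jaws at -150°.

Request:
{"name": "apply_moves", "arguments": {
  "series": [
    {"dx": 1.5, "dy": 0, "dz": 2.7, "wx": 0, "wy": 0, "wz": 0, "hand": 5},
    {"dx": 2.6, "dy": 0, "dz": 5.3, "wx": 0, "wy": 0, "wz": 0, "hand": 5},
    {"dx": 2.6, "dy": 0, "dz": 5.3, "wx": 0, "wy": 0, "wz": 0, "hand": 5},
    {"dx": 2.6, "dy": 0, "dz": 5.4, "wx": 0, "wy": 0, "wz": 0, "hand": 5}
  ]
}}

```text
time: 34.58
tool_pos: [0.5203, -0.2513, 0.3022]
orientation: [[-1.0, 0.001, 0.001], [-0.001, -0.0, -1.0], [-0.001, -1.0, 0.0]]
contact_force: [1.7, -0.8, -2.7]
opening: 0.0566
```

Request:
{"name": "apply_moves", "arguments": {
  "series": [
    {"dx": 0, "dy": 0, "dz": 0, "wx": 0, "wy": 0.15, "wz": 0, "hand": 5},
    {"dx": 0, "dy": 0, "dz": 0, "wx": 0, "wy": 0.15, "wz": 0, "hand": 5},
    {"dx": 0, "dy": 0, "dz": 0, "wx": 0, "wy": 0.15, "wz": 0, "hand": 5},
    {"dx": 0, "dy": 0, "dz": 0, "wx": 0, "wy": 0.15, "wz": 0, "hand": 5},
    {"dx": 0, "dy": 0, "dz": 0, "wx": 0, "wy": 0.15, "wz": 0, "hand": 5},
    {"dx": 0, "dy": 0, "dz": 0, "wx": 0, "wy": 0.15, "wz": 0, "hand": 5},
    {"dx": 0, "dy": 0, "dz": 0, "wx": 0, "wy": 0.15, "wz": 0, "hand": 5},
    {"dx": 0, "dy": 0, "dz": 0, "wx": 0, "wy": 0, "wz": 0, "hand": 5},
    {"dx": 0, "dy": 0, "dz": 0, "wx": 0, "wy": 0, "wz": 0, "hand": 5}
  ]
}}

```text
time: 35.7
tool_pos: [0.5213, -0.2497, 0.302]
orientation: [[-0.501, 0.0, -0.865], [0.865, 0.0, -0.501], [-0.0, -1.0, -0.0]]
contact_force: [0.6, 0.7, -2.9]
opening: 0.0569
```

```bash
python3 - <<'E'
from h import *
s=ctrl.state();show();print(s['joint_positions'].round(2))
im=ctrl.snapshot('wrist');cv2.imwrite('pics/w13.png',im)
for l in ['timer_top','ramekin_1']:
  for m in marks('wrist',l,s):print(l,*m)
plan(.521,-.25,.172,-150)
E
```

```text
t 35.70 tcp [ 0.5213 -0.2497  0.302 ] F [ 0.64  0.67 -2.92] open 0.0569 tip 0.0726
[ 0.68  0.21 -0.36  1.63  0.08  1.31 -2.31]
timer_top 0.5 [ 0.3892 -0.3328  0.0812] [437. 190.]
ramekin_1 0.79 [ 0.5249 -0.3532  0.0677] [329.  98.]
ramekin_1 0.77 [ 0.5213 -0.2522  0.2019] [279. 239.]
ramekin_1 0.63 [ 0.6066 -0.3006  0.0676] [227. 104.]
ramekin_1 0.59 [ 0.5152  0.17   -0.0036] [148. 410.]
ramekin_1 0.24 [ 0.546 -0.303  0.068] [283. 134.]
rot [ 0.     -0.0004  0.0001] n>=0.0  shift cm [ 0.   12.99  0.03] n>=2.1
```

View pics/w13.png

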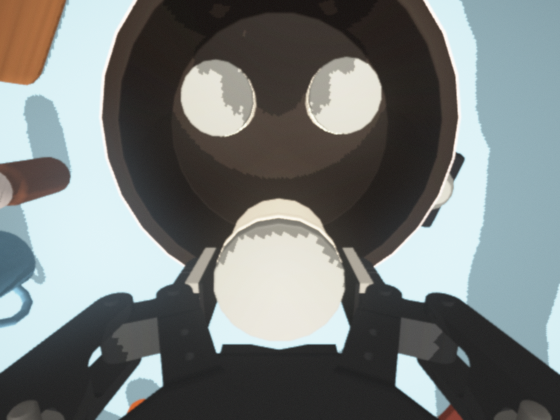

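The two placed ones are at (218,97) and (344,95), symmetric about the held one. I'll lower it.

Request:
{"name": "apply_moves", "arguments": {
  "series": [
    {"dx": 0, "dy": 3, "dz": 0, "wx": 0, "wy": 0, "wz": 0, "hand": 5},
    {"dx": 0, "dy": 4, "dz": 0, "wx": 0, "wy": 0, "wz": 0, "hand": 5},
    {"dx": 0, "dy": 3.5, "dz": 0, "wx": 0, "wy": 0, "wz": 0, "hand": 5},
    {"dx": 0, "dy": 1.9, "dz": 0, "wx": 0, "wy": 0, "wz": 0, "hand": 5},
    {"dx": 0, "dy": 0.6, "dz": 0, "wx": 0, "wy": 0, "wz": 0, "hand": 5},
    {"dx": 0, "dy": 0.2, "dz": 0, "wx": 0, "wy": 0, "wz": 0, "hand": 5},
    {"dx": 0, "dy": 0, "dz": 0, "wx": 0, "wy": 0, "wz": 0, "hand": 5},
    {"dx": 0, "dy": 0, "dz": 0, "wx": 0, "wy": 0, "wz": 0, "hand": 5}
  ]
}}

```text
time: 36.85
tool_pos: [0.5217, -0.25, 0.1709]
orientation: [[-0.498, 0.001, -0.867], [0.867, -0.001, -0.498], [-0.001, -1.0, -0.001]]
contact_force: [0.4, 0.7, -2.7]
opening: 0.0567
```

Request:
{"name": "apply_moves", "arguments": {
  "series": [
    {"dx": 0, "dy": 0.2, "dz": 0, "wx": 0, "wy": 0, "wz": 0, "hand": 5},
    {"dx": 0, "dy": 0, "dz": 0, "wx": 0, "wy": 0, "wz": 0, "hand": 5}
  ]
}}

```text
time: 37.1
tool_pos: [0.5212, -0.2498, 0.1679]
orientation: [[-0.498, -0.0, -0.867], [0.867, 0.0, -0.498], [0.0, -1.0, 0.0]]
contact_force: [0.2, -0.3, -3.3]
opening: 0.0572
```

Request:
{"name": "apply_moves", "arguments": {
  "series": [
    {"dx": 0, "dy": 0.15, "dz": 0, "wx": 0, "wy": 0, "wz": 0, "hand": 5},
    {"dx": 0, "dy": 0, "dz": 0, "wx": 0, "wy": 0, "wz": 0, "hand": 5}
  ]
}}

```text
time: 37.35
tool_pos: [0.5212, -0.2498, 0.1662]
orientation: [[-0.498, -0.0, -0.867], [0.867, 0.0, -0.498], [0.0, -1.0, 0.0]]
contact_force: [0.1, 0.1, -2.8]
opening: 0.0566
```

Request:
{"name": "apply_moves", "arguments": {
  "series": [
    {"dx": 0, "dy": 0.15, "dz": 0, "wx": 0, "wy": 0, "wz": 0, "hand": 5},
    {"dx": 0, "dy": 0, "dz": 0, "wx": 0, "wy": 0, "wz": 0, "hand": 5}
  ]
}}

```text
time: 37.6
tool_pos: [0.5213, -0.2497, 0.166]
orientation: [[-0.498, -0.0, -0.867], [0.867, -0.0, -0.498], [-0.0, -1.0, 0.0]]
contact_force: [-5.1, 1.8, 6.7]
opening: 0.0572
```

Request:
{"name": "apply_moves", "arguments": {
  "series": [
    {"dx": 0, "dy": 0, "dz": 0, "wx": 0, "wy": 0, "wz": 0, "hand": 7.6},
    {"dx": 0, "dy": 0, "dz": 0, "wx": 0, "wy": 0, "wz": 0, "hand": 7.6},
    {"dx": 0, "dy": 0, "dz": 0, "wx": 0, "wy": 0, "wz": 0, "hand": 7.6},
    {"dx": 0, "dy": -1, "dz": 0, "wx": 0, "wy": 0, "wz": 0, "hand": 7.6},
    {"dx": 0, "dy": -3, "dz": 0, "wx": 0, "wy": 0, "wz": 0, "hand": 7.6},
    {"dx": 0, "dy": -4, "dz": 0, "wx": 0, "wy": 0, "wz": 0, "hand": 7.6},
    {"dx": 0, "dy": -4, "dz": 0, "wx": 0, "wy": 0, "wz": 0, "hand": 8.5},
    {"dx": 0, "dy": -2, "dz": 0, "wx": 0, "wy": 0, "wz": 0, "hand": 8.5},
    {"dx": 0, "dy": 0, "dz": 0, "wx": 0, "wy": 0, "wz": 0, "hand": 8.5},
    {"dx": 0, "dy": 0, "dz": 0, "wx": 0, "wy": 0, "wz": 0, "hand": 8.5}
  ]
}}

```text
time: 38.85
tool_pos: [0.521, -0.2497, 0.3042]
orientation: [[-0.498, -0.001, -0.867], [0.867, 0.0, -0.498], [0.001, -1.0, 0.001]]
contact_force: [-0.6, 0.6, -0.0]
opening: 0.085
```

```bash
python3 - <<'E'
from h import *
s=ctrl.state();show()
im=ctrl.snapshot('wrist');cv2.imwrite('pics/w14.png',im)
for l in ['timer_top','ramekin_1']:
  for m in marks('wrist',l,s):print(l,*m)
ctrl.snapshot('scene')
for m in marks('scene','ramekin_1'):print(l,*m)
plan(.432,.071,.305,-90)
E
```

```text
t 38.85 tcp [ 0.521  -0.2497  0.3042] F [-0.56  0.56 -0.04] open 0.0850 tip 0.0726
ramekin_1 0.8 [ 0.6067 -0.2977  0.0706] [224. 106.]
ramekin_1 0.76 [ 0.5203 -0.2512  0.0679] [279. 191.]
ramekin_1 0.69 [ 0.5232 -0.3503  0.0679] [328. 102.]
ramekin_1 0.96 [ 0.6007 -0.298   0.0706] [166. 323.]
ramekin_1 0.96 [0.4298 0.0699 0.0011] [276. 213.]
ramekin_1 0.87 [ 0.5181 -0.2501  0.073 ] [168. 281.]
ramekin_1 0.79 [ 0.5141  0.1734 -0.    ] [332. 216.]
ramekin_1 0.77 [ 0.3248  0.2884 -0.0031] [320. 159.]
ramekin_1 0.68 [0.5905 0.3137 0.0034] [398. 208.]
rot [-0.     -1.0493  0.0014] n>=5.6  shift cm [  8.9   -0.09 -32.08] n>=5.3
```

View pics/w14.png

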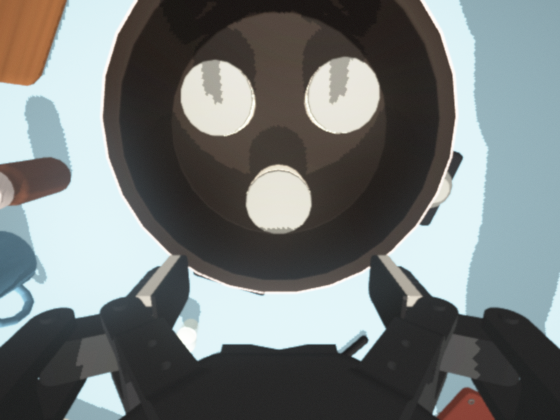

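Three are upright on the crock floor. The last is at (0.4315, 0.071).

Request:
{"name": "apply_moves", "arguments": {
  "series": [
    {"dx": 0, "dy": 0, "dz": 0, "wx": 0, "wy": -0.15, "wz": 0, "hand": 8.5},
    {"dx": 0, "dy": 0, "dz": 0, "wx": 0, "wy": -0.15, "wz": 0, "hand": 8.5},
    {"dx": 0, "dy": 0, "dz": 0, "wx": 0, "wy": -0.15, "wz": 0, "hand": 8.5},
    {"dx": 0, "dy": 0, "dz": 0, "wx": 0, "wy": -0.15, "wz": 0, "hand": 8.5},
    {"dx": 0, "dy": 0, "dz": 0, "wx": 0, "wy": -0.15, "wz": 0, "hand": 8.5},
    {"dx": 0, "dy": 0, "dz": 0, "wx": 0, "wy": -0.15, "wz": 0, "hand": 8.5},
    {"dx": 0, "dy": 0, "dz": 0, "wx": 0, "wy": -0.15, "wz": 0, "hand": 8.5}
  ]
}}

```text
time: 39.98
tool_pos: [0.5212, -0.2498, 0.3045]
orientation: [[-1.0, -0.001, 0.006], [-0.006, 0.0, -1.0], [0.001, -1.0, -0.0]]
contact_force: [-0.1, -0.2, -0.8]
opening: 0.0848
```

Request:
{"name": "apply_moves", "arguments": {
  "series": [
    {"dx": 0.8, "dy": 0, "dz": -2.8, "wx": 0, "wy": 0, "wz": 0, "hand": 8.5},
    {"dx": 1.4, "dy": 0, "dz": -5.2, "wx": 0, "wy": 0, "wz": 0, "hand": 8.5},
    {"dx": 1.4, "dy": 0, "dz": -5.2, "wx": 0, "wy": 0, "wz": 0, "hand": 8.5},
    {"dx": 1.4, "dy": 0, "dz": -5.2, "wx": 0, "wy": 0, "wz": 0, "hand": 8.5},
    {"dx": 1.4, "dy": 0, "dz": -5.2, "wx": 0, "wy": 0, "wz": 0, "hand": 8.5},
    {"dx": 1.4, "dy": 1, "dz": -5.2, "wx": 0, "wy": 0, "wz": 0, "hand": 8.5},
    {"dx": 1.1, "dy": 3, "dz": -3.3, "wx": 0, "wy": 0, "wz": 0, "hand": 8.5},
    {"dx": 0, "dy": 4, "dz": 0, "wx": 0, "wy": 0, "wz": 0, "hand": 8.5},
    {"dx": 0, "dy": 0, "dz": 0, "wx": 0, "wy": 0, "wz": 0, "hand": 8.5},
    {"dx": 0, "dy": 0, "dz": 0, "wx": 0, "wy": 0, "wz": 0, "hand": 8.5}
  ]
}}

```text
time: 41.22
tool_pos: [0.4327, 0.0709, 0.226]
orientation: [[-1.0, 0.001, 0.0], [-0.0, 0.0, -1.0], [-0.001, -1.0, -0.0]]
contact_force: [0.2, 0.6, 0.7]
opening: 0.0846
```

```bash
python3 - <<'E'
from h import *
s=ctrl.state();show()
im=ctrl.snapshot('wrist');cv2.imwrite('pics/w15.png',im)
for l in ['ramekin_1']:
  for m in marks('wrist',l,s):print(l,*m)
plan(.4315,.071,.0955)
E
```

```text
t 41.23 tcp [0.4327 0.0709 0.226 ] F [0.2  0.56 0.74] open 0.0846 tip 0.0726
ramekin_1 0.97 [ 0.5183  0.1716 -0.0016] [168. 103.]
ramekin_1 0.85 [0.4336 0.068  0.0019] [280. 193.]
ramekin_1 0.61 [ 0.324   0.2879 -0.001 ] [ 80. 290.]
rot [ 0.0002 -0.0002 -0.002 ] n>=0.0  shift cm [ 0.15 13.09 -0.02] n>=2.1
```

View pics/w15.png

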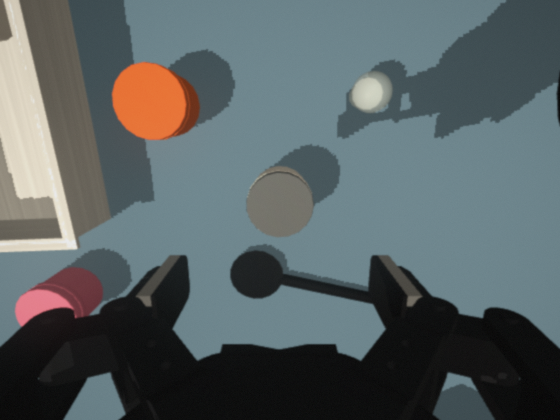

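The white lid is at (280,201), clear of the spoon at (257,273). I'll descend, grip and lift.

Request:
{"name": "apply_moves", "arguments": {
  "series": [
    {"dx": 0.1, "dy": 4, "dz": 0, "wx": 0, "wy": 0, "wz": 0, "hand": 8.5},
    {"dx": 0, "dy": 4, "dz": 0, "wx": 0, "wy": 0, "wz": 0, "hand": 8.5},
    {"dx": 0, "dy": 3.8, "dz": 0, "wx": 0, "wy": 0, "wz": 0, "hand": 8.5},
    {"dx": 0, "dy": 1.3, "dz": 0, "wx": 0, "wy": 0, "wz": 0, "hand": 8.5},
    {"dx": 0, "dy": 0, "dz": 0, "wx": 0, "wy": 0, "wz": 0, "hand": 8.5},
    {"dx": 0, "dy": 0, "dz": 0, "wx": 0, "wy": 0, "wz": 0, "hand": 5},
    {"dx": 0, "dy": 0, "dz": 0, "wx": 0, "wy": 0, "wz": 0, "hand": 5},
    {"dx": 0, "dy": 0, "dz": 0, "wx": 0, "wy": 0, "wz": 0, "hand": 5},
    {"dx": 0, "dy": 0, "dz": 0, "wx": 0, "wy": 0, "wz": 0, "hand": 5}
  ]
}}

```text
time: 42.45
tool_pos: [0.4321, 0.0712, 0.0955]
orientation: [[-1.0, 0.003, 0.0], [-0.0, -0.001, -1.0], [-0.003, -1.0, 0.001]]
contact_force: [-2.5, -0.6, 10.0]
opening: 0.0568
```

Request:
{"name": "apply_moves", "arguments": {
  "series": [
    {"dx": 0, "dy": -2, "dz": 0, "wx": 0, "wy": 0, "wz": 0, "hand": 5},
    {"dx": 0, "dy": -4, "dz": 0, "wx": 0, "wy": 0, "wz": 0, "hand": 5},
    {"dx": 0, "dy": -5, "dz": 0, "wx": 0, "wy": 0, "wz": 0, "hand": 5},
    {"dx": 0, "dy": -5, "dz": 0, "wx": 0, "wy": 0, "wz": 0, "hand": 5},
    {"dx": 0, "dy": -3, "dz": 0, "wx": 0, "wy": 0, "wz": 0, "hand": 5},
    {"dx": 0, "dy": -1.8, "dz": 0, "wx": 0, "wy": 0, "wz": 0, "hand": 5},
    {"dx": 0, "dy": 0, "dz": 0, "wx": 0, "wy": 0, "wz": 0, "hand": 5},
    {"dx": 0, "dy": 0, "dz": 0, "wx": 0, "wy": 0, "wz": 0, "hand": 5}
  ]
}}

```text
time: 43.45
tool_pos: [0.4307, 0.071, 0.3014]
orientation: [[-1.0, -0.0, 0.001], [-0.001, -0.0, -1.0], [0.0, -1.0, 0.0]]
contact_force: [0.4, -0.7, -1.6]
opening: 0.0568
```

```bash
python3 - <<'E'
from h import *
heft();show()
im=ctrl.snapshot('top');cv2.imwrite('pics/t4.png',im)
for l in ['loaf_pan','pan_floor','ramekin_1']:
  for m in marks('top',l):print(l,*m)
plan(.522,.3105,.3036,-87.7); plan(.447,.3075,.3036,-87.7)
E
```

```text
heft [-0.05  0.03 -1.01] +- [0.28 0.14 0.17]
t 43.85 tcp [0.431  0.0711 0.3017] F [ 0.47  0.06 -0.49] open 0.0569 tip 0.0726
loaf_pan 0.92 [0.5223 0.3154 0.0009] [141. 231.]
pan_floor 0.84 [0.5253 0.3101 0.006 ] [143. 229.]
ramekin_1 0.97 [ 0.3299  0.2894 -0.0008] [147. 306.]
ramekin_1 0.86 [ 0.5205 -0.3514  0.0733] [405. 235.]
ramekin_1 0.65 [0.5961 0.315  0.0076] [143. 202.]
ramekin_1 0.65 [ 0.608  -0.3036  0.0723] [385. 200.]
ramekin_1 0.59 [ 0.5213 -0.2489  0.0674] [363. 234.]
rot [ 0.0001 -0.0394  0.0001] n>=0.2  shift cm [-10.05  -0.17 -23.56] n>=4.1
rot [ 0.0001 -0.0394  0.0001] n>=0.2  shift cm [ -2.54  -0.17 -23.56] n>=3.8
```

View pics/t4.png

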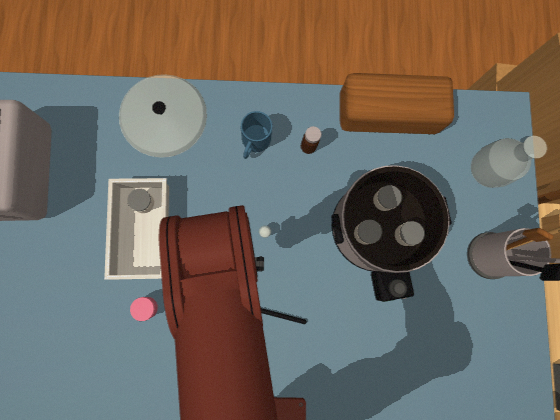

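It weighs 1.0 N, so it is empty. The pan hasn't moved. I'll place this one near the pan's other end, at about (0.490, 0.309).

Request:
{"name": "apply_moves", "arguments": {
  "series": [
    {"dx": 0, "dy": 0, "dz": 0, "wx": 0, "wy": -0.04, "wz": 0, "hand": 5},
    {"dx": -0.8, "dy": 0, "dz": -2.6, "wx": 0, "wy": 0, "wz": 0, "hand": 5},
    {"dx": -1.4, "dy": 0, "dz": -4.8, "wx": 0, "wy": 0, "wz": 0, "hand": 5},
    {"dx": -1.4, "dy": 0, "dz": -4.8, "wx": 0, "wy": 0, "wz": 0, "hand": 5},
    {"dx": -1.4, "dy": 0, "dz": -4.8, "wx": 0, "wy": 0, "wz": 0, "hand": 5},
    {"dx": -1.1, "dy": 0, "dz": -4, "wx": 0, "wy": 0, "wz": 0, "hand": 5},
    {"dx": -0.8, "dy": 0, "dz": -2.5, "wx": 0, "wy": 0, "wz": 0, "hand": 5},
    {"dx": 0, "dy": 0, "dz": 0, "wx": 0, "wy": 0, "wz": 0, "hand": 5},
    {"dx": 0, "dy": 0, "dz": 0, "wx": 0, "wy": 0, "wz": 0, "hand": 5}
  ]
}}

```text
time: 45.18
tool_pos: [0.4904, 0.308, 0.3017]
orientation: [[-0.999, -0.001, 0.04], [-0.04, -0.001, -0.999], [0.001, -1.0, 0.001]]
contact_force: [-0.2, 0.1, -0.4]
opening: 0.0568
```

```bash
python3 - <<'E'
from h import *
s=ctrl.state();show()
im=ctrl.snapshot('wrist');cv2.imwrite('pics/w16.png',im)
plan(.49,.309,.107,-87.7)
E
```

```text
t 45.17 tcp [0.4904 0.308  0.3017] F [-0.24  0.11 -0.37] open 0.0568 tip 0.0726
rot [-0.0007 -0.0005  0.0001] n>=0.0  shift cm [ 0.06 19.48 -0.14] n>=3.1
```

View pics/w16.png

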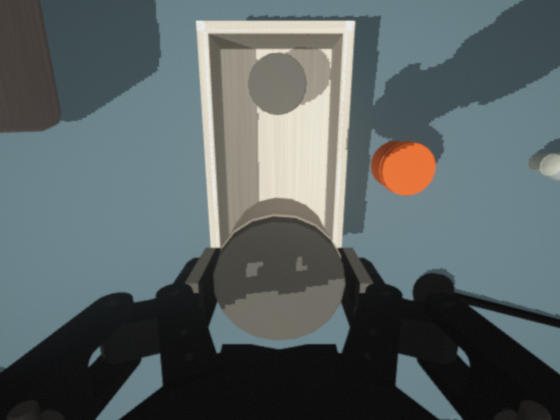

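The pan straddles the held ramekin symmetrically, with rims at (200,25) and (353,25) and the first empty at (277,82). I'll lower it.

Request:
{"name": "apply_moves", "arguments": {
  "series": [
    {"dx": 0, "dy": 3, "dz": 0, "wx": 0, "wy": 0, "wz": 0, "hand": 5},
    {"dx": 0, "dy": 5, "dz": 0, "wx": 0, "wy": 0, "wz": 0, "hand": 5},
    {"dx": 0, "dy": 5, "dz": 0, "wx": 0, "wy": 0, "wz": 0, "hand": 5},
    {"dx": 0, "dy": 4, "dz": 0, "wx": 0, "wy": 0, "wz": 0, "hand": 5},
    {"dx": 0, "dy": 2, "dz": 0, "wx": 0, "wy": 0, "wz": 0, "hand": 5},
    {"dx": 0, "dy": 0.6, "dz": 0, "wx": 0, "wy": 0, "wz": 0, "hand": 5},
    {"dx": 0, "dy": 0, "dz": 0, "wx": 0, "wy": 0, "wz": 0, "hand": 5},
    {"dx": 0, "dy": 0, "dz": 0, "wx": 0, "wy": 0, "wz": 0, "hand": 5}
  ]
}}

```text
time: 46.22
tool_pos: [0.4912, 0.3092, 0.1074]
orientation: [[-0.999, 0.002, 0.041], [-0.041, 0.001, -0.999], [-0.002, -1.0, -0.001]]
contact_force: [1.0, 0.4, -1.4]
opening: 0.0566
```

Request:
{"name": "apply_moves", "arguments": {
  "series": [
    {"dx": 0, "dy": 0.2, "dz": 0, "wx": 0, "wy": 0, "wz": 0, "hand": 5},
    {"dx": 0, "dy": 0, "dz": 0, "wx": 0, "wy": 0, "wz": 0, "hand": 5}
  ]
}}

```text
time: 46.48
tool_pos: [0.4905, 0.3087, 0.1042]
orientation: [[-0.999, 0.0, 0.041], [-0.041, 0.0, -0.999], [-0.0, -1.0, -0.0]]
contact_force: [-0.1, 0.3, -1.5]
opening: 0.0567
```

Request:
{"name": "apply_moves", "arguments": {
  "series": [
    {"dx": 0, "dy": 0.15, "dz": 0, "wx": 0, "wy": 0, "wz": 0, "hand": 5},
    {"dx": 0, "dy": 0, "dz": 0, "wx": 0, "wy": 0, "wz": 0, "hand": 5}
  ]
}}

```text
time: 46.72
tool_pos: [0.4904, 0.3087, 0.1023]
orientation: [[-0.999, -0.0, 0.041], [-0.041, -0.0, -0.999], [0.0, -1.0, 0.0]]
contact_force: [-0.3, -0.0, -2.0]
opening: 0.0568
```

Request:
{"name": "apply_moves", "arguments": {
  "series": [
    {"dx": 0, "dy": 0.15, "dz": 0, "wx": 0, "wy": 0, "wz": 0, "hand": 5},
    {"dx": 0, "dy": 0, "dz": 0, "wx": 0, "wy": 0, "wz": 0, "hand": 5}
  ]
}}

```text
time: 46.98
tool_pos: [0.4904, 0.3087, 0.1008]
orientation: [[-0.999, -0.0, 0.041], [-0.041, -0.0, -0.999], [0.0, -1.0, 0.0]]
contact_force: [-0.5, 0.5, -1.0]
opening: 0.0566
```

Request:
{"name": "apply_moves", "arguments": {
  "series": [
    {"dx": 0, "dy": 0.15, "dz": 0, "wx": 0, "wy": 0, "wz": 0, "hand": 5},
    {"dx": 0, "dy": 0, "dz": 0, "wx": 0, "wy": 0, "wz": 0, "hand": 5}
  ]
}}

```text
time: 47.22
tool_pos: [0.4904, 0.3088, 0.0997]
orientation: [[-0.999, 0.0, 0.041], [-0.041, -0.0, -0.999], [-0.0, -1.0, 0.0]]
contact_force: [-1.5, -0.9, 4.2]
opening: 0.0567
```

Contact. I'll release and rise.

Request:
{"name": "apply_moves", "arguments": {
  "series": [
    {"dx": 0, "dy": 0, "dz": 0, "wx": 0, "wy": 0, "wz": 0, "hand": 7.2},
    {"dx": 0, "dy": 0, "dz": 0, "wx": 0, "wy": 0, "wz": 0, "hand": 7.2},
    {"dx": 0, "dy": 0, "dz": 0, "wx": 0, "wy": 0, "wz": 0, "hand": 7.2},
    {"dx": 0, "dy": -1, "dz": 0, "wx": 0, "wy": 0, "wz": 0, "hand": 7.2},
    {"dx": 0, "dy": -3, "dz": 0, "wx": 0, "wy": 0, "wz": 0, "hand": 7.2},
    {"dx": 0, "dy": -4, "dz": 0, "wx": 0, "wy": 0, "wz": 0, "hand": 7.2},
    {"dx": 0, "dy": -4, "dz": 0, "wx": 0, "wy": 0, "wz": 0, "hand": 8.5},
    {"dx": 0, "dy": -4, "dz": 0, "wx": 0, "wy": 0, "wz": 0, "hand": 8.5},
    {"dx": 0, "dy": -4, "dz": 0, "wx": 0, "wy": 0, "wz": 0, "hand": 8.5},
    {"dx": 0, "dy": 0, "dz": 0, "wx": 0, "wy": 0, "wz": 0, "hand": 8.5}
  ]
}}

```text
time: 48.48
tool_pos: [0.491, 0.3099, 0.3033]
orientation: [[-0.999, 0.005, 0.041], [-0.041, 0.003, -0.999], [-0.005, -1.0, -0.002]]
contact_force: [0.2, 0.2, -1.0]
opening: 0.0849
```

```bash
python3 - <<'E'
from h import *
s=ctrl.state();show()
im=ctrl.snapshot('wrist');cv2.imwrite('pics/w17.png',im)
t=ctrl.snapshot('top');cv2.imwrite('pics/t5.png',t)
for m in marks('top','timer_top'):print('timer',*m)
sc=ctrl.snapshot('scene');cv2.imwrite('pics/s5.png',sc)
for u,v in [(398,289)]:
  for z in (.061,.067,.08):print(z,pix2plane('top',u,v,z))
plan(.45,-.2,.305,-90)
cv2.imwrite('pics/btn.png',cv2.resize(t[250:320,350:440],None,fx=6,fy=6,interpolation=cv2.INTER_CUBIC))
E
```

```text
t 48.48 tcp [0.491  0.3099 0.3033] F [ 0.24  0.2  -1.01] open 0.0849 tip 0.0726
timer 0.46 [ 0.3821 -0.3269  0.0846] [398. 291.]
0.061 [ 0.3874 -0.3351  0.061 ]
0.067 [ 0.3874 -0.333   0.067 ]
0.08 [ 0.3876 -0.3284  0.08  ]
rot [-0.0008  0.0408  0.0012] n>=0.2  shift cm [ 4.01 -0.65 50.83] n>=8.2
```

View pics/w17.png

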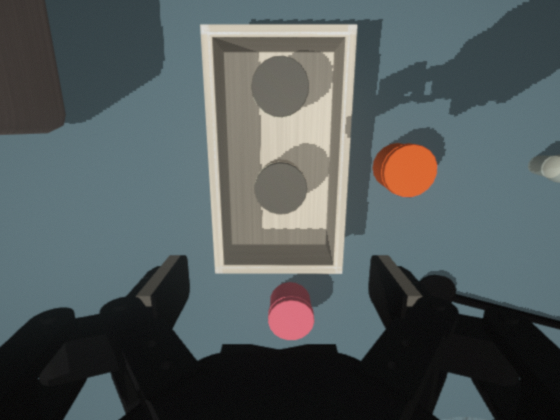

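View pics/btn.png

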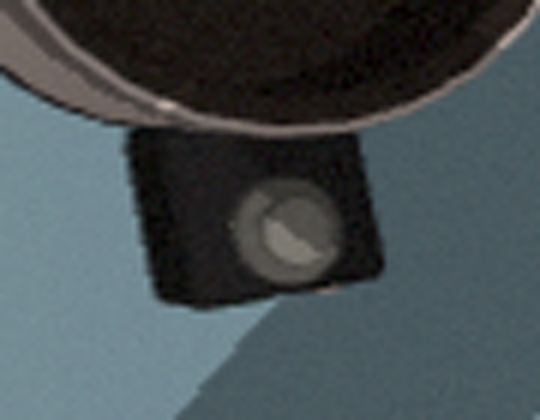

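View pics/s5.png

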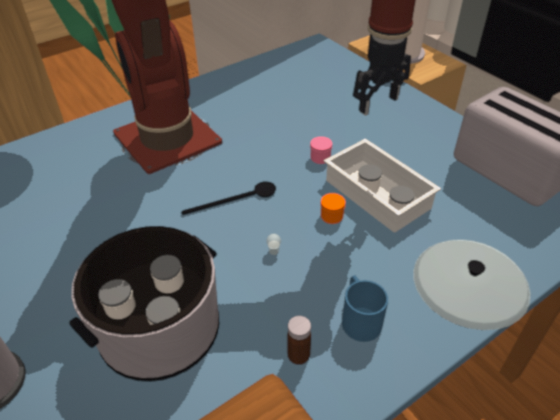

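All five are sorted: three in the crock, and two in the pan at wrist-view (280,86) and (280,187), all upright. No other white ramekins are in sight. Now the timer button, whose cap is at top-view (400,288). I'll close the fingers, go over and look at it from close up.

Request:
{"name": "apply_moves", "arguments": {
  "series": [
    {"dx": 0, "dy": 0, "dz": 0, "wx": 0, "wy": 0.04, "wz": 0, "hand": 0.5},
    {"dx": 0.2, "dy": 0, "dz": 3, "wx": 0, "wy": 0, "wz": 0, "hand": 0},
    {"dx": 0.3, "dy": 0, "dz": 5.5, "wx": 0, "wy": 0, "wz": 0, "hand": 0},
    {"dx": 0.3, "dy": 0, "dz": 5.5, "wx": 0, "wy": 0, "wz": 0, "hand": 0},
    {"dx": 0.3, "dy": 0, "dz": 5.5, "wx": 0, "wy": 0, "wz": 0, "hand": 0},
    {"dx": 0.3, "dy": 0, "dz": 5.5, "wx": 0, "wy": 0, "wz": 0, "hand": 0},
    {"dx": 0.3, "dy": 0, "dz": 5.5, "wx": 0, "wy": 0, "wz": 0, "hand": 0},
    {"dx": 0.4, "dy": 0, "dz": 5.5, "wx": 0, "wy": 0, "wz": 0, "hand": 0}
  ]
}}

```text
time: 49.68
tool_pos: [0.4688, -0.0532, 0.2986]
orientation: [[-1.0, -0.001, 0.0], [-0.0, 0.0, -1.0], [0.001, -1.0, -0.0]]
contact_force: [0.2, 0.0, 0.2]
opening: -0.0004
```

Request:
{"name": "apply_moves", "arguments": {
  "series": [
    {"dx": 1.5, "dy": 0, "dz": 4.5, "wx": 0, "wy": 0, "wz": 0, "hand": 0},
    {"dx": 1.6, "dy": 0, "dz": 4.5, "wx": 0, "wy": 0, "wz": 0, "hand": 0},
    {"dx": 1.6, "dy": 0, "dz": 4.5, "wx": 0, "wy": 0, "wz": 0, "hand": 0},
    {"dx": 1.6, "dy": 0, "dz": 4.5, "wx": 0, "wy": 0, "wz": 0, "hand": 0},
    {"dx": 1.6, "dy": 0, "dz": 4.5, "wx": 0, "wy": 0, "wz": 0, "hand": 0},
    {"dx": 1.5, "dy": 0, "dz": 4.5, "wx": 0, "wy": 0, "wz": 0, "hand": 0},
    {"dx": 0, "dy": 0, "dz": 0, "wx": 0, "wy": 0, "wz": 0, "hand": 0},
    {"dx": 0, "dy": 0, "dz": 0, "wx": 0, "wy": 0, "wz": 0, "hand": 0}
  ]
}}

```text
time: 50.68
tool_pos: [0.3759, -0.3206, 0.2986]
orientation: [[-1.0, -0.001, 0.001], [-0.001, 0.002, -1.0], [0.001, -1.0, -0.002]]
contact_force: [0.3, 0.9, 0.4]
opening: -0.0003
```

```bash
python3 - <<'E'
from h import *
s=ctrl.state();show()
im=ctrl.snapshot('wrist');cv2.imwrite('pics/w18.png',im)
for m in marks('wrist','timer_top',s):print('timer',*m)
sc=ctrl.snapshot('scene');
for m in marks('scene','timer_top'):print('timer',*m)
E
```

```text
t 50.67 tcp [ 0.3759 -0.3206  0.2986] F [0.26 0.87 0.42] open -0.0003 tip 0.0726
timer 0.56 [ 0.3911 -0.3301  0.0819] [287. 180.]
```

View pics/w18.png

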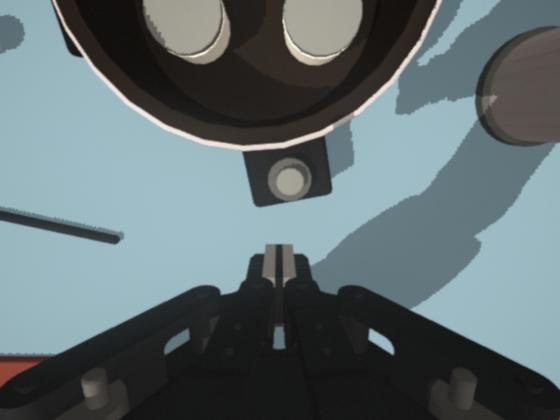

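The cap is at wrist-view (289,181), which gives (0.390, -0.3305, about 0.081). The cooker's wall is close, so I'll tilt the gripper body away from it with the fingertips leaning toward +x.

Request:
{"name": "apply_moves", "arguments": {
  "series": [
    {"dx": 0, "dy": 0, "dz": 0, "wx": 0, "wy": 0, "wz": 0.12, "hand": 0},
    {"dx": 0, "dy": 0, "dz": 0, "wx": 0, "wy": 0, "wz": 0.12, "hand": 0},
    {"dx": 0, "dy": 0, "dz": 0, "wx": 0, "wy": 0, "wz": 0.11, "hand": 0},
    {"dx": 0.8, "dy": 1.9, "dz": 1.0, "wx": 0, "wy": 0, "wz": 0, "hand": 0},
    {"dx": 1.0, "dy": 2.5, "dz": 0, "wx": 0, "wy": 0, "wz": 0, "hand": 0},
    {"dx": 1.0, "dy": 2.5, "dz": 0, "wx": 0, "wy": 0, "wz": 0, "hand": 0},
    {"dx": 1.0, "dy": 2.5, "dz": 0, "wx": 0, "wy": 0, "wz": 0, "hand": 0},
    {"dx": 0.5, "dy": 1.3, "dz": 0, "wx": 0, "wy": 0, "wz": 0, "hand": 0},
    {"dx": 0, "dy": 0, "dz": 0, "wx": 0, "wy": 0, "wz": 0, "hand": 0},
    {"dx": 0, "dy": 0, "dz": 0, "wx": 0, "wy": 0, "wz": 0, "hand": 0}
  ]
}}

```text
time: 52.12
tool_pos: [0.3728, -0.3317, 0.1852]
orientation: [[-0.939, 0.344, 0.001], [-0.001, -0.001, -1.0], [-0.344, -0.939, 0.001]]
contact_force: [0.3, -0.7, -1.2]
opening: -0.0002
```

```bash
python3 - <<'E'
from h import *
s=ctrl.state();show();R=np.array(s['orientation']);print(R, 'tip',np.array(s['tool_pos'])+R[:,1]*.0726)
im=ctrl.snapshot('wrist');cv2.imwrite('pics/w19.png',im)
for m in marks('wrist','timer_top',s):print('timer',*m)
sc=ctrl.snapshot('scene');cv2.imwrite('pics/s19.png',sc)
print(proj('wrist',[.39,-.3305,.081],s))
E
```

```text
t 52.12 tcp [ 0.3728 -0.3317  0.1852] F [ 0.25 -0.73 -1.2 ] open -0.0002 tip 0.0726
[[-0.939   0.3439  0.001 ]
 [-0.0013 -0.0006 -1.    ]
 [-0.3438 -0.939   0.001 ]] tip [ 0.3978 -0.3317  0.1171]
[274.3009 267.2997]
```

View pics/w19.png

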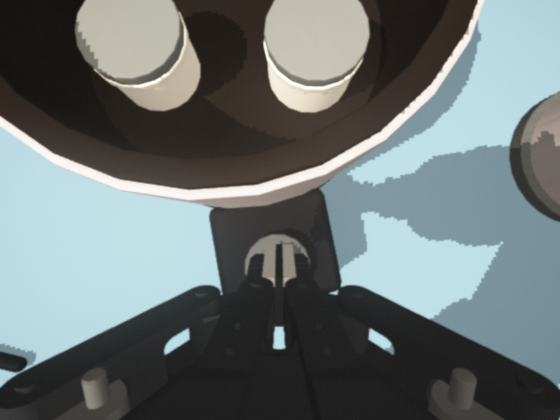

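The button collar shows under the closed tips at (277,250), and they line up. I'll go down.

Request:
{"name": "apply_moves", "arguments": {
  "series": [
    {"dx": 0.35, "dy": 0.95, "dz": 0, "wx": 0, "wy": 0, "wz": 0, "hand": 0},
    {"dx": 0.35, "dy": 0.95, "dz": 0, "wx": 0, "wy": 0, "wz": 0, "hand": 0},
    {"dx": 0.15, "dy": 0.4, "dz": 0, "wx": 0, "wy": 0, "wz": 0, "hand": 0},
    {"dx": 0, "dy": 0, "dz": 0, "wx": 0, "wy": 0, "wz": 0, "hand": 0},
    {"dx": 0, "dy": 0, "dz": 0, "wx": 0, "wy": 0, "wz": 0, "hand": 0}
  ]
}}

```text
time: 52.9
tool_pos: [0.3722, -0.3315, 0.1598]
orientation: [[-0.939, 0.343, 0.001], [-0.001, 0.0, -1.0], [-0.343, -0.939, 0.0]]
contact_force: [0.5, -0.2, -0.6]
opening: 0.0001
```

Request:
{"name": "apply_moves", "arguments": {
  "series": [
    {"dx": 0.1, "dy": 0.28, "dz": 0, "wx": 0, "wy": 0, "wz": 0, "hand": 0},
    {"dx": 0, "dy": 0, "dz": 0, "wx": 0, "wy": 0, "wz": 0, "hand": 0}
  ]
}}

```text
time: 53.15
tool_pos: [0.3721, -0.3313, 0.1565]
orientation: [[-0.939, 0.343, 0.001], [-0.001, 0.0, -1.0], [-0.343, -0.939, -0.0]]
contact_force: [-0.4, 0.0, -0.4]
opening: -0.0001
```

Request:
{"name": "apply_moves", "arguments": {
  "series": [
    {"dx": 0.1, "dy": 0.28, "dz": 0, "wx": 0, "wy": 0, "wz": 0, "hand": 0},
    {"dx": 0, "dy": 0, "dz": 0, "wx": 0, "wy": 0, "wz": 0, "hand": 0}
  ]
}}

```text
time: 53.4
tool_pos: [0.3722, -0.3315, 0.1537]
orientation: [[-0.939, 0.343, 0.001], [-0.001, 0.0, -1.0], [-0.343, -0.939, 0.0]]
contact_force: [-0.0, -0.2, 1.7]
opening: 0.0
```

Request:
{"name": "apply_moves", "arguments": {
  "series": [
    {"dx": 0.1, "dy": 0.28, "dz": 0, "wx": 0, "wy": 0, "wz": 0, "hand": 0},
    {"dx": 0, "dy": 0, "dz": 0, "wx": 0, "wy": 0, "wz": 0, "hand": 0}
  ]
}}

```text
time: 53.65
tool_pos: [0.3723, -0.3315, 0.1508]
orientation: [[-0.939, 0.343, 0.001], [-0.001, -0.0, -1.0], [-0.343, -0.939, 0.0]]
contact_force: [-0.9, 0.4, 3.2]
opening: -0.0002
```

Contact came at about 0.154, as predicted, and the spring force is rising. I'll press on to the stop.

Request:
{"name": "apply_moves", "arguments": {
  "series": [
    {"dx": 0.1, "dy": 0.28, "dz": 0, "wx": 0, "wy": 0, "wz": 0, "hand": 0},
    {"dx": 0, "dy": 0, "dz": 0, "wx": 0, "wy": 0, "wz": 0, "hand": 0}
  ]
}}

```text
time: 53.9
tool_pos: [0.3723, -0.3315, 0.1478]
orientation: [[-0.939, 0.343, 0.001], [-0.001, 0.0, -1.0], [-0.343, -0.939, 0.0]]
contact_force: [-1.0, -0.2, 3.8]
opening: -0.0004
```

Request:
{"name": "apply_moves", "arguments": {
  "series": [
    {"dx": 0.05, "dy": 0.15, "dz": 0, "wx": 0, "wy": 0, "wz": 0, "hand": 0},
    {"dx": 0, "dy": 0, "dz": 0, "wx": 0, "wy": 0, "wz": 0, "hand": 0}
  ]
}}

```text
time: 54.15
tool_pos: [0.3725, -0.3317, 0.1473]
orientation: [[-0.939, 0.344, 0.001], [-0.001, -0.0, -1.0], [-0.344, -0.939, 0.001]]
contact_force: [-8.3, 4.1, 19.4]
opening: -0.0002
```

The stop is felt: 19 N after about 6 mm of travel. I'll let go and retreat.

Request:
{"name": "apply_moves", "arguments": {
  "series": [
    {"dx": 0, "dy": 0, "dz": 0, "wx": 0, "wy": 0, "wz": 0, "hand": 0},
    {"dx": -0.2, "dy": -0.56, "dz": 0, "wx": 0, "wy": 0, "wz": 0, "hand": 0},
    {"dx": -0.35, "dy": -0.95, "dz": 0, "wx": 0, "wy": 0, "wz": 0, "hand": 0},
    {"dx": -1.0, "dy": -2.8, "dz": 0, "wx": 0, "wy": 0, "wz": 0, "hand": 0},
    {"dx": -1.4, "dy": -3.8, "dz": 0, "wx": 0, "wy": 0, "wz": 0, "hand": 0},
    {"dx": -1.4, "dy": -3.8, "dz": 0, "wx": 0, "wy": 0, "wz": 0, "hand": 0},
    {"dx": -0.7, "dy": -1.9, "dz": 0, "wx": 0, "wy": 0, "wz": 0, "hand": 0},
    {"dx": 0, "dy": 0, "dz": 0, "wx": 0, "wy": 0, "wz": 0, "hand": 0},
    {"dx": 0, "dy": 0, "dz": 0, "wx": 0, "wy": 0, "wz": 0, "hand": 0}
  ]
}}

```text
time: 55.28
tool_pos: [0.3719, -0.331, 0.2921]
orientation: [[-0.94, 0.342, 0.001], [-0.0, 0.001, -1.0], [-0.342, -0.94, -0.001]]
contact_force: [-0.1, 0.5, -1.2]
opening: 0.0001
```

```bash
python3 - <<'E'
from h import *
s=ctrl.state();show()
im=ctrl.snapshot('wrist');cv2.imwrite('pics/w20.png',im)
for m in marks('wrist','timer_top',s):print('timer',*m)
t=ctrl.snapshot('top')
for l in ['ramekin_1','loaf_pan','stopper','mug','pepper']:
  for m in marks('top',l):print(l,*m)
sc=ctrl.snapshot('scene');cv2.imwrite('pics/s20.png',sc);cv2.imwrite('pics/t20.png',t)
E
```

```text
t 55.27 tcp [ 0.3719 -0.331   0.2921] F [-0.06  0.55 -1.2 ] open 0.0001 tip 0.0726
timer 0.47 [ 0.3891 -0.3296  0.0807] [276. 254.]
ramekin_1 0.96 [ 0.5158  0.1664 -0.0004] [199. 235.]
ramekin_1 0.89 [ 0.5195 -0.2509  0.068 ] [364. 234.]
ramekin_1 0.88 [0.4895 0.3087 0.0032] [143. 243.]
ramekin_1 0.86 [ 0.5244 -0.3493  0.0732] [404. 233.]
ramekin_1 0.84 [ 0.6085 -0.306   0.0712] [386. 200.]
ramekin_1 0.81 [0.5933 0.3113 0.0079] [144. 203.]
ramekin_1 0.69 [ 0.3319  0.2935 -0.0042] [146. 305.]
loaf_pan 0.88 [ 0.5222  0.315  -0.0007] [142. 231.]
loaf_pan 0.42 [ 0.7613 -0.1136  0.0005] [306. 148.]
stopper 0.57 [ 0.5254 -0.0018 -0.0021] [263. 233.]
mug 0.63 [ 0.7862  0.0223 -0.0002] [257. 137.]
pepper 0.92 [ 0.7605 -0.114   0.0007] [307. 148.]
```

View pics/t20.png

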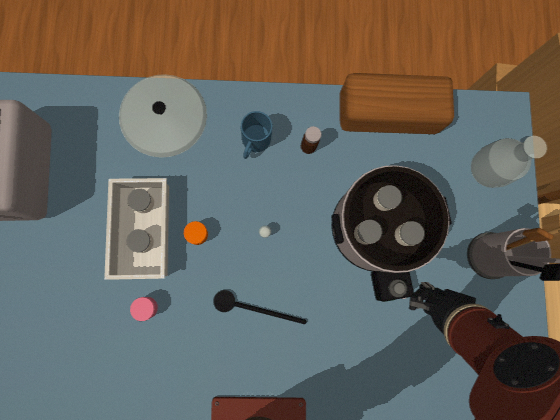

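View pics/s20.png

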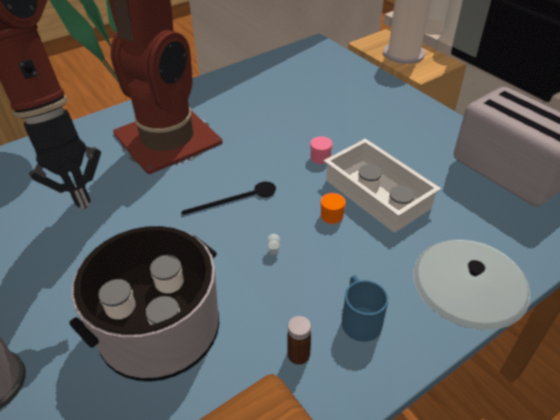

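View pics/w20.png

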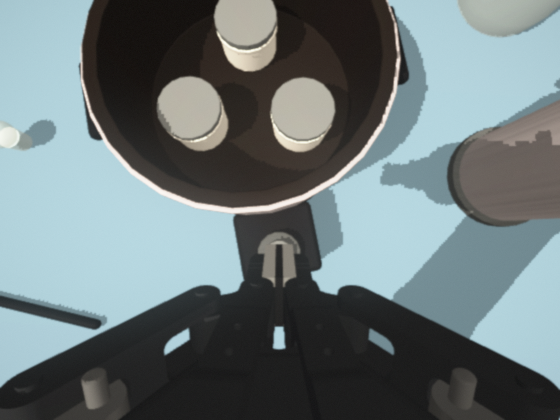

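Top view: three ramekins stand in the crock at (388,197), (368,232) and (409,233), and two in the pan at (139,201) and (139,240). The stopper, mug, pepper jar and both look-alikes are where they were. The button is back up (z about 0.081) and the arm touches nothing.

```bash
python3 -c "
from h import *
print(ctrl.close_job());show()"
```

```text
the job is handed in; nothing more can be done
None
the job is handed in; nothing more can be done
```

The job is done and handed in, at about 55 s of the 210 s allowed; no verdict was reported.

- **Sorting:** I found five white ramekins and hefted each one. Three were full, at about 2.9, 3.3 and 3.2 N, and stand upright on the crock floor. Two were empty, at about 0.95 and 1.0 N, and stand upright on the loaf pan floor. I lowered each until I felt contact, then released it.
- **Timer:** I then pressed the button to its stop, feeling 19 N after about 6 mm of travel, and let it go. It measured back up at about its earlier height.
- **Last checks:** In the final pictures all five stand upright in place. The stopper, mug, pepper jar and the orange and pink look-alikes measured where they started, within a few millimetres. I saw no sign that the pan or any ramekin was knocked aside.
- **Disagreements:** The networks reported the timer wrongly a few times (at the pan and at the crock), and once put a second, weaker loaf pan at the pepper jar. I ignored those because they contradicted the pictures.

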